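Load a twin cartridge and lock the collar

ROBOT

A 7-joint arm with a two-finger parallel gripper is mounted at the origin on the work surface. World frame = base frame: x ahead of the robot, y to its left, z up, the work surface at z = 0. Lengths are in m, angles in rad, forces in N, time in s.
With the tool pointing down it reaches from about 0.35 to 0.9 m from the base axis. Payload 19.9 kg.
Tool frame: the origin (TCP) lies at the very end of the fingers, on their centre line; the grasp point (between the pads) lies 19 mm behind it (grip_point_offset is the distance from the TCP to the grasp point, in m); x points along the fingers, y is the direction in which the jaws open and shut, and the axes are right-handed (so a half turn about x gives the same grasp; the last joint's range is limited). The gripper opens to 94 mm and grips with 3 to 60 N. Pads are 16 mm wide; open, the fingers measure 119 mm over their backs; the gripper's body (75 mm by 177 mm) begins 78 mm behind the grasp point.
Start: joints at [-1.294, 0.417, -0.01, 1.614, 0.005, 1.111, -0.053], TCP at [0.195, 0.594, 0.205] pointing down, gripper open.
Joint ranges: [-2.81, 2.81], [-0.39, 2.02], [-1.27, 1.25], [0.06, 2.57], [-1.19, 4.33], [0.19, 2], [-2.82, 2.82]. Speed limits (rad/s): [1.89, 1.89, 2.39, 2.39, 3.01, 3.01, 3.01].

INTERFACE

Orientations are given as [roll, pitch, yaw] about the fixed x, y, z axes, in that order (R = Rz(yaw) Ry(pitch) Rx(roll)).
In Python, from plant import * gives the robot as it stands. The module is installed in compiled form; this text tells all that it offers.
- The arm moves only by the tool apply_moves, never from a script. Its argument "targets" is a list of rows, each a list of 7 numbers: the shift along the tool's x, y, z in mm, then the turn, a rotation vector about the tool's x, y, z in rad, then the finger opening in mm, from 0 to 94. A call has 1 to 12 rows; each row is the pose to reach, as a shift and turn from the pose commanded when the call began, along the tool's axes at that moment; what a row does not reach only later rows make up. A row lasts 1/12 s, in which the tool goes at most 41.7 mm and 7.16 degrees, less where a joint would pass 70% of its speed; a pose out of reach is approached as far as the arm can. A call with a gripper value outside its range is refused whole. The fingers move at their own pace and stop on an object; "grip_force" is the grip in N (left out, the last holds). Time passes only in rows, so rows that repeat a pose let the fingers close. It gives the time, the measured TCP pose, the force and the opening at its end, in the units of the state.
- sense(): the state, without advancing time (a new reading comes with each control period).
- snapshot(name): name is "scene" or "top" or "wrist"; returns the picture (384x512x3 uint8, red, green, blue); there is no depth.
- get_calibration(name): a dict with "fx", "fy", "cx", "cy" (pixels), "D" ([k1, k2, p1, p2, k3] as OpenCV has them; the pictures are not rectified), "R" (3x3) and "t" (3): a world point X has camera coordinates R X + t. Camera axes: x right, y down, z forward; pixel columns grow to the right and rows downward; lengths in m; the calibration is good to about 2 mm. A picture is of the moment at which its call begins: read the wrist's pose just before it. get_calibration takes no time and is no camera call; for the wrist camera it gives the pose at the moment of the call.
- job_done(): hands the job in, once; it reports no verdict.
The state is a dict: "time_s": time; "q": joint angles; "dq": joint speeds; "joint_efforts": joint torques, N m; "ee_pos": TCP position; "ee_rot": TCP orientation; "contact_force": force on the tool from outside, world axes, zero at the start; "ft_torque": the same for the moment, N m; "width": finger opening in m.
Only numpy, scipy, OpenCV 4.12 (cv2) and the standard library are available. Lean on these libraries where they do the work, as an engineer would, in place of code of your own. Each camera call takes 0.05 s, during which the arm holds its last target.

TASK

Pick up the flat twin-chamber cartridge lying on the bench, lay it nose-down on the sloping rest and let go of it, then take a fresh grip, stand it upright in the dispenser base with its nose in the slot and its flange flat on the seat, and let go. Then swing the lever of the lock collar round until it points at the T-shaped locked mark, and leave it there. Leave the jar, the dial gauge, the wood offcut and the squeeze bottle beyond where they are.

Things in the scene. Friction and masses are not known exactly. Their poses are not given: they have to be found in the camera images.
- cartridge: Flat cartridge, 146 mm long, about 0.17 to 0.34 kg, white with grey ends; starts flat on the bench, nose roughly to the robot. Origin: middle of the white barrel block. x to the nose, y across the width, z across the thickness (26 mm, centre 13 mm above the bench). Barrel block: x -50 to 50 mm, 46 mm wide, flat sides: grip it across y between x -30 and 20 mm. Half a turn about x is the same.
- cartridge_nose (a point): Centre of the cartridge's nose tip, 90 mm along its x. Along x: rear cap -56 to -50 mm (42 mm wide); flange with two wings 50 to 58 mm (80 mm wide, 26 mm thick); nose 58 to 78 mm (36 x 20 mm), then to 90 mm a narrower tip (28 x 14 mm).
- rest: Fixed sloping rest, origin on the bench under its grey 150 x 90 mm base plate's centre. Aluminium ramp 36 mm wide, 130 mm long, rising at 45 degrees towards the rest's +x, its upper side facing up and -x (roughly the robot); top at 127 mm. The cartridge lies flat on it, y across, nose tip down against the toe ledge; fingers can pass on both sides of the ramp.
- rest_toe (a point): Where the nose tip's centre is when the cartridge lies in the rest (rest frame: x -59, y 0, z 44 mm). The toe ledge stands 24 mm above the ramp; two cheeks, 46 mm apart and 22 mm high, stand beside the nose and reach 24 mm up the ramp. Let go a few mm above, the cartridge slides home by itself.
- rest_bed (a point): Where the cartridge's origin is when it lies in the rest (rest frame: x 4, y 0, z 108 mm).
- holder: Fixed dispenser base: grey 150 x 130 mm plate and 88 mm square block whose top is the seat, 50 mm above the bench; origin on the bench under the block, on the collar's axis; z up. In the seat a slot, 26 mm along x by 42 mm along y, 38 mm deep, takes the nose (wings along the holder's y, either way round). On its +x side an arc plate (top at 50 mm, 121 to 147 mm from the axis) has the marks.
- holder_seat (a point): Centre of the slot's mouth on the seat, 50 mm above the bench. Seated, the flange's nose side lies here, the nose tip is 32 mm below it and the cartridge's origin 58 mm above it.
- collar (a joint): Angle (rad) of the captive lock collar about the holder's axis, anticlockwise from above; 0 = lever at the round stud (open), 1.40 = at the T-shaped locked mark, stop at 1.75. Starts 0 to 0.4. Ring of radius 46 (inner) to 56 mm, 51 to 68 mm above the bench; its two inner tabs leave the slot free when open and lie over the wings when locked. Stiff: about 2 N at the post; stays where left.
- collar_post (a point): Centre of the top of the lever's upright round post, which turns with the collar: 18 mm thick, 105 mm from the axis, from 64 mm (lever arm) up to 109 mm above the bench. The lever's direction in the holder's frame is -0.873 rad from +x plus the joint value.
- lock_mark (a point): Centre of the black T-shaped locked mark on the arc plate, 134 mm from the collar's axis, 54 mm above the bench; the open mark is a small round stud.
- jar: Bystander: glass jar with copper lid, 68 mm wide, 75 mm high, loose, beyond the task's things, left of the middle.
- gauge: Bystander: round dial gauge lying face up, 68 mm wide, 29 mm high, loose, beyond the task's things, right of the middle.
- offcut: Bystander: wooden offcut 50 x 100 x 22 mm, loose, beyond on the left.
- squeeze: Bystander: small bottle, 48 mm wide, 110 mm high, loose, beyond on the right.
Mind the look-alikes: they are no part of the job. There is more than one size of the cartridge; the one meant has the size given above.

How it is judged:
By the outcome, as a careful person would: the job done as asked, in the order asked, and still so for the second after the job is handed in, with the robot touching nothing.
It also fails if it takes over 72 s, if anything falls off the work surface, if the arm or the gripper's body presses on something with over 40 N, if the wrist force passes 120 N, or if a joint passes its speed limit or range.

## Working session

There is one attempt and no reset: what is moved stays moved. The work goes in short steps, Python scripts to look and compute and a tool call to move; the robot and the scene stay as the last step left them, time stands still between calls to the robot, and variables do not carry over. Pictures are saved under pics/ and viewed, and the job is handed in when it is done.

Besides the shell and the picture viewer there is one more tool, called after "Request:" by a JSON object that holds its "method" and its "body", one argument or row to a line. apply_moves: Moves the arm, as the interface text tells. Its arguments: {"type":"object","properties":{"targets":{"type":"array","items":{"type":"array","items":{"type":"number"}}},"grip_force":{"type":"number"}},"required":["targets"]}

```bash
mkdir -p pics; ls; python3 - <<'E'
from plant import *
import cv2
print(sense())
for n in ("scene","top","wrist"):
    c=get_calibration(n); print(n,c)
    cv2.imwrite(f"pics/{n}0.png",cv2.cvtColor(snapshot(n),cv2.COLOR_RGB2BGR))
E
```

```text
pics
{'time_s': 0.0, 'q': array([-1.29446733,  0.4179733 , -0.01028995,  1.61414318,  0.00469201,
        1.11071097, -0.05300994]), 'dq': array([-7.13654212e-05,  2.71369557e-04, -1.86736973e-03,  1.68244083e-03,
        6.44266051e-04,  1.63234627e-03, -7.30048796e-04]), 'joint_efforts': array([ 2.10311206e-03, -8.51248169e+01,  6.39647339e-01, -4.26002347e+01,
       -4.88025276e-02,  1.84605602e-02,  1.01810383e-04]), 'ee_pos': array([0.19521801, 0.59334316, 0.2048388 ]), 'ee_rot': array([-1.49726175,  1.56958525, -1.81510805]), 'contact_force': array([-0.09682899, -0.54371104,  0.30490765]), 'ft_torque': array([ 0.03881137,  0.00182098, -0.04108849]), 'width': 0.09395776971242371}
scene {'fx': 414.523410059169, 'fy': 414.523410059169, 'cx': 251.0029988114113, 'cy': 196.7342972335593, 'D': array([0.04995659, 0.        , 0.        , 0.        , 0.        ]), 'R': array([[ 0.8085372 ,  0.58796278, -0.02381954],
       [ 0.31040735, -0.46054619, -0.83159153],
       [-0.49991486,  0.66497893, -0.5548767 ]]), 't': array([-0.35205226, -0.07831043,  1.64214096])}
top {'fx': 465.6575572784714, 'fy': 465.6575572784714, 'cx': 252.78289753910715, 'cy': 191.48348459054944, 'D': array([-0.15452948,  0.        ,  0.        ,  0.        ,  0.        ]), 'R': array([[-0.01588907, -0.99985896, -0.00543985],
       [-0.99892453,  0.01611076, -0.04347673],
       [ 0.04355824,  0.00474319, -0.99903963]]), 't': array([-0.03258488,  0.4675705 ,  1.34093389])}
wrist {'fx': 280.6906977658751, 'fy': 280.6906977658751, 'cx': 255.1801651111897, 'cy': 193.7255371203855, 'D': array([-0.07113679,  0.        ,  0.        ,  0.        ,  0.        ]), 'R': array([[ 0.31224654,  0.94999994, -0.00148565],
       [ 0.9224108 , -0.30280363,  0.23972542],
       [ 0.22728928, -0.07622381, -0.97083959]]), 't': array([-0.62432356, -0.02464241,  0.39062891])}
```

View pics/scene0.png

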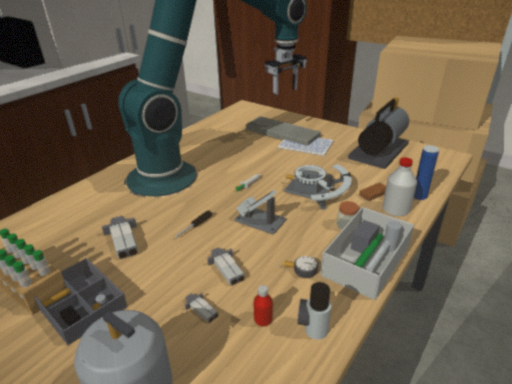

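View pics/top0.png

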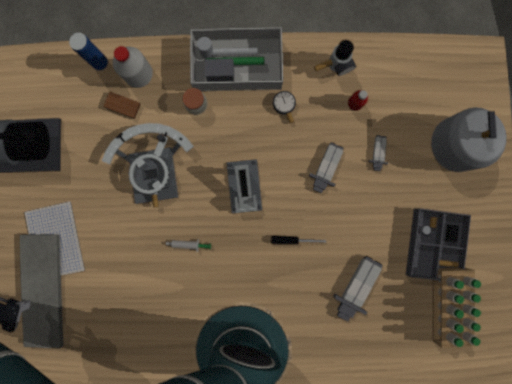

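View pics/wrist0.png

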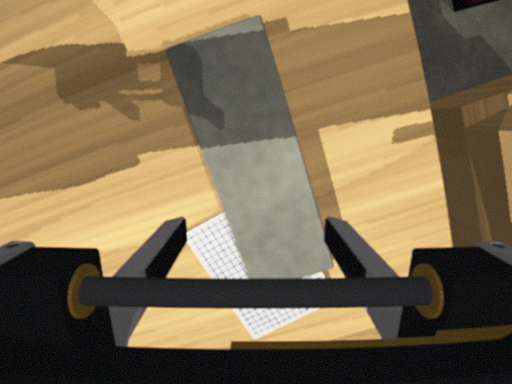

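The top view shows three cartridges, near (326,167), (379,152) and (358,288). The rest is at (243,187), and the holder ring at (150,174) with the arc plate above it. Next I'll enlarge these and measure the sizes.

```bash
cat > h.py <<'E'
import numpy as np, cv2
from plant import *
from scipy.spatial.transform import Rotation as Rot
def K(c): return np.array([[c["fx"],0,c["cx"]],[0,c["fy"],c["cy"]],[0,0,1.]])
def ray(c,uv):
    p=cv2.undistortPoints(np.array([[uv]],float),K(c),np.array(c["D"]))[0,0]
    d=c["R"].T@np.array([p[0],p[1],1.]); o=-c["R"].T@c["t"]; return o,d/np.linalg.norm(d)
def plane(c,uv,z):
    o,d=ray(c,uv); return o+d*(z-o[2])/d[2]
def proj(c,X):
    X=np.atleast_2d(X).astype(float)
    r,_=cv2.Rodrigues(c["R"]); return cv2.projectPoints(X,r,np.array(c["t"]),K(c),np.array(c["D"]))[0][:,0]
def shot(n,f):
    c=get_calibration(n); im=cv2.cvtColor(snapshot(n),cv2.COLOR_RGB2BGR); cv2.imwrite("pics/"+f,im); return c,im
def crop(im,x0,y0,x1,y1,s,f):
    cv2.imwrite("pics/"+f,cv2.resize(im[y0:y1,x0:x1],None,fx=s,fy=s,interpolation=cv2.INTER_CUBIC))
def toolR(): return Rot.from_euler('xyz',sense()["ee_rot"]).as_matrix()
E
python3 - <<'E'
from h import *
im=cv2.imread("pics/top0.png")
crop(im,300,120,400,195,8,"c_a.png"); crop(im,90,110,190,210,6,"c_h.png"); crop(im,215,150,275,220,8,"c_r.png")
c=get_calibration("top")
g=cv2.cvtColor(im,cv2.COLOR_BGR2HSV)
m=((g[...,1]<45)&(g[...,2]>120)).astype(np.uint8)
for k in cv2.findContours(m,cv2.RETR_EXTERNAL,cv2.CHAIN_APPROX_NONE)[0]:
    if cv2.contourArea(k)<60: continue
    P=np.array([plane(c,p[0],0.026)[:2] for p in k],np.float32)
    print(cv2.boundingRect(k),cv2.minAreaRect(P))
E
```

```text
(355, 267, 26, 39) ((0.18940311670303345, -0.3667648434638977), (0.02499951794743538, 0.12014438956975937), 60.31597900390625)
(346, 261, 25, 39) ((0.20601625740528107, -0.33824828267097473), (0.024973062798380852, 0.11975306272506714), 62.2829475402832)
(25, 202, 59, 73) ((0.3307512104511261, 0.550834596157074), (0.20670200884342194, 0.14796636998653412), 11.567133903503418)
(326, 150, 17, 30) ((0.5422322154045105, -0.274105429649353), (0.02017397992312908, 0.08999498188495636), 66.09556579589844)
(319, 146, 15, 30) ((0.5522091388702393, -0.25348225235939026), (0.01808297634124756, 0.0887434259057045), 62.09855651855469)
(375, 143, 10, 17) ((0.5776464939117432, -0.4118489623069763), (0.02939434163272381, 0.0422833152115345), 73.80079650878906)
(130, 143, 37, 50) ((0.531408965587616, 0.2505730092525482), (0.10849058628082275, 0.13621991872787476), 34.88899230957031)
(102, 139, 20, 25) ((0.5933337807655334, 0.3736549913883209), (0.029298920184373856, 0.0766008049249649), 60.26266860961914)
(123, 123, 70, 28) ((0.6379966139793396, 0.23150905966758728), (0.20586149394512177, 0.06081945821642876), 77.81685638427734)
(275, 96, 19, 15) ((0.7214088439941406, -0.13558246195316315), (0.04028615728020668, 0.05312088876962662), 4.572895526885986)
(69, 33, 17, 16) ((0.9345035552978516, 0.4874977469444275), (0.04832839220762253, 0.05127372965216637), 2.450712203979492)
```

View pics/c_a.png

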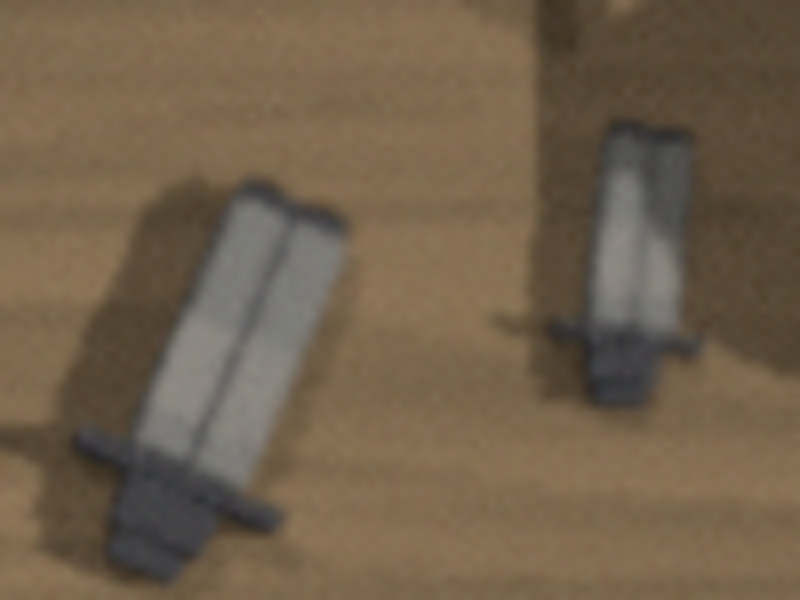

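View pics/c_h.png

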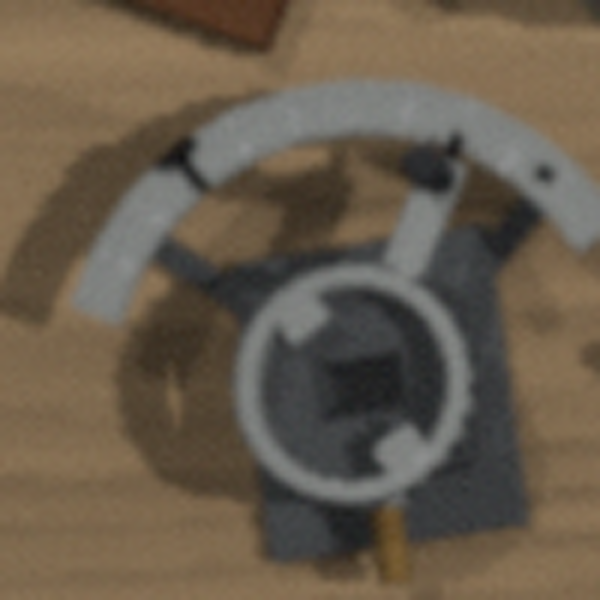

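View pics/c_r.png

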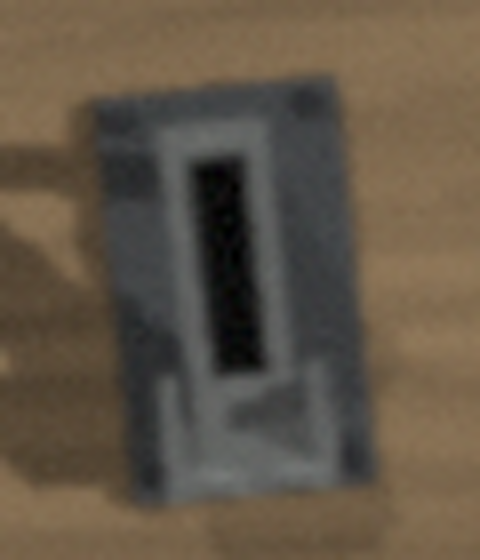

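```bash
python3 - <<'E'
from h import *
c=get_calibration("top")
f=lambda p,z:plane(c,(300+p[0]/8-.44,120+p[1]/8-.44),z)
nose=f((145,572),.018); rear=f((298,198),.026); w1=f((76,438),.024);w2=f((280,518),.024)
print("nose",nose,"rear",rear,np.linalg.norm(nose-rear)); print("wings",w1,w2,np.linalg.norm((w1-w2)[:2]))
u=(nose-rear)[:2];u/=np.linalg.norm(u);print("yaw",np.arctan2(u[1],u[0]),"origin",nose[:2]-.09*u, rear[:2]+.056*u, (w1+w2)[:2]/2-.054*u)
w=(w2-w1)[:2]; print("wing normal yaw",np.arctan2(w[1],w[0])-np.pi/2, np.arctan2(w[1],w[0])+np.pi/2)
h=lambda p,z:plane(c,(90+p[0]/6-.42,110+p[1]/6-.42),z)
# ring outer at 68mm: left 234,right 472, top 262,bot 503
for a,b in (((234,383),(472,383)),((352,262),(352,503))): 
  A,B=h(a,.068),h(b,.068); print("ring",(A+B)/2,np.linalg.norm(A-B))
print("slot corners",[h(p,.05)[:2].round(4) for p in ((328,365),(400,355),(405,405),(332,415))])
print("plate corners z=?", [h(p,.010)[:2].round(4) for p in ((272,560),(527,522),(490,232),(205,285))])
T=h((185,165),.054); S=h((545,173),.054); P=h((430,168),.109); print("T",T,"stud",S,"post",P)
r=lambda p,z:plane(c,(215+p[0]/8-.44,150+p[1]/8-.44),z)
print("base", [r(p,.008)[:2].round(4) for p in ((90,98),(335,78),(378,482),(135,507))])
E
```

```text
nose [ 0.46484323 -0.22772844  0.018     ] rear [ 0.59911708 -0.28566505  0.026     ] 0.14645859253226112
wings [ 0.51328902 -0.20304848  0.024     ] [ 0.48328729 -0.27632331  0.024     ] 0.07917894110002377
yaw 2.734245387639218 origin [ 0.54747898 -0.26338419] [ 0.54769928 -0.26347925] [ 0.54786961 -0.26107935]
wing normal yaw -3.5302112804288512 -0.3886186268390579
ring [0.51998919 0.25214636 0.068     ] 0.1133618040785878
ring [0.52036711 0.25242983 0.068     ] 0.11318403354197311
slot corners [array([0.5303, 0.2681]), array([0.5344, 0.2333]), array([0.5106, 0.231 ]), array([0.5065, 0.2662])]
plate corners z=? [array([0.439 , 0.3061]), array([0.4557, 0.1798]), array([0.5978, 0.1971]), array([0.5748, 0.3394])]
T [0.62741511 0.33698026 0.054     ] stud [0.61922457 0.16282597 0.054     ] post [0.61385172 0.20677469 0.109     ]
base [array([0.555 , 0.0373]), array([ 0.5608, -0.0522]), array([ 0.4134, -0.0654]), array([0.4058, 0.0229])]
```

The middle cartridge is the right one: overall 146.5 mm and wings 79 mm, both matching the text. The holder ring, marks, post radius and rest plate also fit their given sizes. Next is a helper that gives relative moves.

```bash
cat >> h.py <<'E'
CART=(0.5477,-0.2630,2.744); REST=(0.4838,-0.0144,0.086); HOLD=(0.5202,0.2523,0.135)
def Rax(x,y):
    x=x/np.linalg.norm(x); y=y-x*(x@y); y/=np.linalg.norm(y); return np.c_[x,y,np.cross(x,y)]
def tilt(noseyaw,phi,sgn=1):
    """tool R: jaws across a horizontal axis perpendicular to noseyaw; phi deg from vertical, positive = pointing AWAY from nose direction"""
    n=np.array([np.cos(noseyaw),np.sin(noseyaw),0]); z=np.array([0,0,1.]); p=np.radians(phi)
    return Rax(-np.cos(p)*z-np.sin(p)*n, sgn*np.cross(z,n))
def go(R,grip=None,tcp=None,verbose=1):
    s=sense(); Rc=toolR()
    if tcp is None: tcp=np.asarray(grip)+R[:,0]*0.019
    d=Rc.T@(np.asarray(tcp)-s["ee_pos"])*1000; rv=Rot.from_matrix(Rc.T@R).as_rotvec()
    print("shift",d.round(1),"rot",rv.round(3),"|rot|deg",np.degrees(np.linalg.norm(rv)).round(1),"target tcp",np.round(tcp,4))
E
python3 - <<'E'
from h import *
print(toolR().round(3))
c,im=None,None
x,y,yaw=CART
n=np.array([np.cos(yaw),np.sin(yaw),0])
for s in (1,-1):
    R=tilt(yaw,-30,s); go(R,grip=np.array([x,y,.15])-0.005*n)
E
```

```text
[[-0.     0.312  0.95 ]
 [-0.001  0.95  -0.312]
 [-1.    -0.001  0.   ]]
shift [  72.1 -703.   597.9] rot [-2.96  -0.033  0.793] |rot|deg 175.6 target tcp [ 0.5436 -0.2613  0.1335]
shift [  72.1 -703.   597.9] rot [0.078 0.523 0.022] |rot|deg 30.3 target tcp [ 0.5436 -0.2613  0.1335]
```

Request:
{"method": "apply_moves", "body": {
  "targets": [
    [0,-700,595,0,0,0,94],
    [0,-700,595,0,0,0,94],
    [0,-700,595,0,0,0,94],
    [0,-700,595,0,0,0,94],
    [0,-700,595,0,0,0,94],
    [0,-700,595,0,0,0,94],
    [0,-700,595,0,0,0,94],
    [0,-700,595,0,0,0,94],
    [0,-700,595,0,0,0,94],
    [0,-700,595,0,0,0,94],
    [0,-700,595,0,0,0,94],
    [0,-700,595,0,0,0,94]
  ]
}}

```text
time_s: 1.15
ee_pos: [0.3841, 0.1286, 0.2056]
ee_rot: [1.24, 1.57, 0.923]
contact_force: [1.3, 0.3, -0.6]
width: 0.0939
```

```bash
python3 - <<'E'
from h import *
s=sense();print(s["q"].round(3),s["ee_pos"],s["time_s"])
x,y,yaw=CART
n=np.array([np.cos(yaw),np.sin(yaw),0])
R=tilt(yaw,-30,-1); go(R,grip=np.array([x,y,.15])-0.005*n)
E
```

```text
[-7.350e-01  5.000e-03  3.390e-01  2.132e+00 -2.000e-03  1.005e+00
  8.580e-01] [0.38405101 0.12858951 0.20564307] 1.15
shift [  72.  -320.6  273.3] rot [0.078 0.523 0.02 ] |rot|deg 30.3 target tcp [ 0.5436 -0.2613  0.1335]
```

Request:
{"method": "apply_moves", "body": {
  "targets": [
    [0,-321,273,0.02,0.1,0.01,94],
    [20,-321,273,0.078,0.523,0.02,94],
    [20,-321,273,0.078,0.523,0.02,94],
    [20,-321,273,0.078,0.523,0.02,94],
    [20,-321,273,0.078,0.523,0.02,94],
    [20,-321,273,0.078,0.523,0.02,94],
    [20,-321,273,0.078,0.523,0.02,94],
    [20,-321,273,0.078,0.523,0.02,94],
    [20,-321,273,0.078,0.523,0.02,94],
    [20,-321,273,0.078,0.523,0.02,94],
    [20,-321,273,0.078,0.523,0.02,94],
    [20,-321,273,0.078,0.523,0.02,94]
  ]
}}

```text
time_s: 2.15
ee_pos: [0.5422, -0.2654, 0.184]
ee_rot: [-3.133, 1.046, 2.746]
contact_force: [-1.7, 0.1, -0.2]
width: 0.0938
```

```bash
python3 - <<'E'
from h import *
s=sense();print(s["q"].round(3),s["ee_pos"],s["time_s"])
c,im=shot("wrist","w1.png")
x,y,yaw=CART
n=np.array([np.cos(yaw),np.sin(yaw),0])
R=tilt(yaw,-30,-1); go(R,grip=np.array([x,y,.15])-0.005*n)
Rc=Rot.from_euler('z',yaw).as_matrix()
P=np.array([[90,0,0],[-56,0,13],[54,40,13],[54,-40,13],[-50,23,13],[-50,-23,13],[50,23,13],[50,-23,13]])/1000@Rc.T+[x,y,.013]
print(proj(c,P).round(0))
E
```

```text
[ 0.081  0.809  0.579  1.254 -0.3    1.709  1.823] [ 0.54217861 -0.26536079  0.18397265] 2.15
shift [43.5  1.9 26. ] rot [-0.004 -0.001  0.001] |rot|deg 0.3 target tcp [ 0.5436 -0.2613  0.1335]
[[259. 186.]
 [260. 302.]
 [228. 210.]
 [291. 210.]
 [240. 297.]
 [279. 296.]
 [241. 213.]
 [277. 213.]]
```

View pics/w1.png

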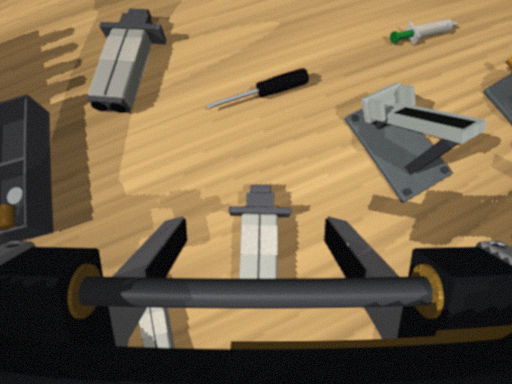

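The nose (260,186) and wing tips (230/291,210) fall within 2 px of the predicted positions, so the pose is good. Descending along the tool axis.

```bash
python3 - <<'E'
from h import *
x,y,yaw=CART
n=np.array([np.cos(yaw),np.sin(yaw),0])
R=tilt(yaw,-30,-1); go(R,tcp=np.array([x,y,.007])+0.004*n)
go(R,tcp=np.array([x,y,.007])+0.004*n-R[:,0]*.06)
E
```

```text
shift [152.8   2.3  89.8] rot [-0.004 -0.001  0.001] |rot|deg 0.3 target tcp [ 0.544  -0.2615  0.007 ]
shift [92.8  2.3 89.7] rot [-0.004 -0.001  0.001] |rot|deg 0.3 target tcp [ 0.5717 -0.2731  0.059 ]
```

Request:
{"method": "apply_moves", "body": {
  "targets": [
    [30,2,30,0,0,0,94],
    [60,2,60,0,0,0,94],
    [93,2,90,0,0,0,94],
    [105,2,90,0,0,0,94],
    [120,2,90,0,0,0,94],
    [133,2,90,0,0,0,94],
    [143,2,90,0,0,0,94],
    [150,2,90,0,0,0,94],
    [153,2,90,0,0,0,94],
    [153,2,90,0,0,0,94],
    [153,2,90,0,0,0,94]
  ]
}}

```text
time_s: 3.12
ee_pos: [0.5454, -0.2585, 0.0086]
ee_rot: [-3.14, 1.048, 2.746]
contact_force: [0.3, 0.2, 0.4]
width: 0.0944
```

```bash
python3 - <<'E'
from h import *
x,y,yaw=CART
n=np.array([np.cos(yaw),np.sin(yaw),0])
s=sense();print(s["q"].round(3),s["ee_pos"],s["time_s"])
R=tilt(yaw,-30,-1); go(R,tcp=np.array([x,y,.007])+0.004*n)
shot("wrist","w2.png")
E
```

```text
[ 0.095  0.996  0.52   1.329 -0.372  1.456  1.839] [ 0.54544552 -0.2584811   0.00858792] 3.1167
shift [ 1.5 -3.3  0.6] rot [-0.     0.001  0.001] |rot|deg 0.1 target tcp [ 0.544  -0.2615  0.007 ]
```

View pics/w2.png

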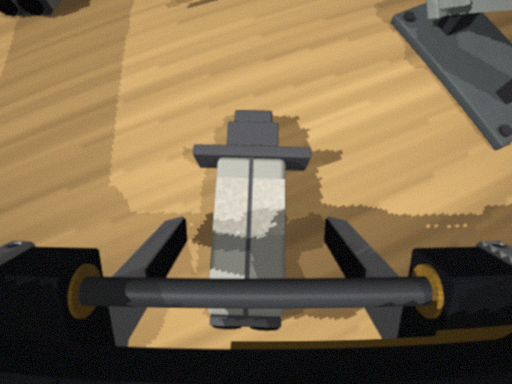

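The cartridge is straight between the fingers, about 6 px left of centre, which agrees with the computed -3.3 mm. I'll correct that and grip.

Request:
{"method": "apply_moves", "body": {
  "targets": [
    [1,-3,0.5,0,0,0,94],
    [1,-3,0.5,0,0,0,70],
    [1,-3,0.5,0,0,0,40],
    [1,-3,0.5,0,0,0,40],
    [1,-3,0.5,0,0,0,40],
    [1,-3,0.5,0,0,0,40],
    [1,-3,0.5,0,0,0,40],
    [1,-3,0.5,0,0,0,40]
  ],
  "grip_force": 25
}}

```text
time_s: 3.83
ee_pos: [0.5438, -0.2613, 0.0069]
ee_rot: [-3.14, 1.048, 2.746]
contact_force: [0.4, -0.6, -0.4]
width: 0.0508
```

Request:
{"method": "apply_moves", "body": {
  "targets": [
    [0,0,0,0,0,0,40],
    [0,0,0,0,0,0,40],
    [0,0,0,0,0,0,40],
    [0,0,0,0,0,0,40]
  ]
}}

```text
time_s: 4.17
ee_pos: [0.5437, -0.2613, 0.0069]
ee_rot: [-3.14, 1.048, 2.746]
contact_force: [-0.4, -0.2, -0.6]
width: 0.0459
```

```bash
cat >> h.py <<'E'
def cartR(noseyaw,down):
    n=np.array([np.cos(noseyaw),np.sin(noseyaw),0]); z=np.array([0,0,1.]); p=np.radians(down)
    x=np.cos(p)*n-np.sin(p)*z; y=np.cross(z,n); return np.c_[x,y,np.cross(x,y)]
def local(fr,p):
    c,s=np.cos(fr[2]),np.sin(fr[2]); return np.array([fr[0]+c*p[0]-s*p[1],fr[1]+s*p[0]+c*p[1],p[2]])
E
python3 - <<'E'
from h import *
s=sense();Rt=toolR()
Rc=cartR(2.746,0); o=np.array([CART[0],CART[1],.013])
M=Rc.T@Rt; v=Rc.T@(s["ee_pos"]-o); np.savez("g1.npz",M=M,v=v); print("tcp in cart mm",(v*1e3).round(1)); print(M.round(3))
go(Rt,tcp=s["ee_pos"]+[0,0,.2])
Rr=cartR(REST[2]+np.pi,45); bed=local(REST,(.004,0,.108)); print("bed",bed, "toe",local(REST,(-.059,0,.044)), bed+Rr@[.09,0,0])
nrm=Rr[:,2]
for h,up in ((.08,.01),(.005,.004)):
    oo=bed+nrm*h-Rr[:,0]*up; go(Rr@M,tcp=oo+Rr@v)
E
```

```text
tcp in cart mm [ 4.3 -0.  -6.1]
[[ 0.5   -0.002 -0.866]
 [-0.    -1.     0.002]
 [-0.866 -0.001 -0.5  ]]
shift [-173.2   -0.2  -99.9] rot [0. 0. 0.] |rot|deg 0.0 target tcp [ 0.5437 -0.2613  0.2069]
bed [ 0.48778522 -0.01405642  0.108     ] toe [ 0.42501805 -0.01946775  0.044     ] [ 0.4243808  -0.01952269  0.04436039]
shift [ -41.6  183.8 -243.3] rot [-0.49  -0.77  -0.063] |rot|deg 52.4 target tcp [ 0.4397 -0.0182  0.1643]
shift [ -13.5  206.5 -177.3] rot [-0.49  -0.77  -0.063] |rot|deg 52.4 target tcp [ 0.4883 -0.014   0.107 ]
```

Request:
{"method": "apply_moves", "body": {
  "targets": [
    [-9,0,-5,0,0,0,40],
    [-30,0,-17,0,0,0,40],
    [-60,0,-35,0,0,0,40],
    [-95,0,-55,0,0,0,40],
    [-130,0,-75,0,0,0,40],
    [-173,0,-100,0,0,0,40],
    [-173,0,-100,0,0,0,40]
  ]
}}

```text
time_s: 4.75
ee_pos: [0.545, -0.2623, 0.214]
ee_rot: [-3.139, 1.056, 2.746]
contact_force: [0.1, -1.2, -2.3]
width: 0.0461
```

```bash
python3 - <<'E'
from h import *
g=np.load("g1.npz");M,v=g["M"],g["v"]
shot("wrist","w3.png"); print(sense()["width"],sense()["q"].round(2))
Rr=cartR(REST[2]+np.pi,45); bed=local(REST,(.004,0,.108)); nrm=Rr[:,2]
for h,up in ((.08,.01),(.005,.004)):
    oo=bed+nrm*h-Rr[:,0]*up; go(Rr@M,tcp=oo+Rr@v)
E
```

```text
0.04559522959057015 [ 0.07  0.78  0.59  1.23 -0.29  1.75  1.82]
shift [ 136.1  184.3 -142.9] rot [-0.49  -0.763 -0.061] |rot|deg 52.0 target tcp [ 0.4397 -0.0182  0.1643]
shift [164.6 207.  -77. ] rot [-0.49  -0.763 -0.061] |rot|deg 52.0 target tcp [ 0.4883 -0.014   0.107 ]
```

View pics/w3.png

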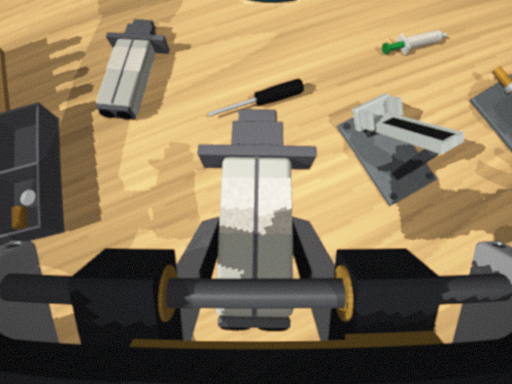

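The cartridge is held straight in the jaws: nose at (258,115), wings at (200/315,157). Now rotating and moving above the rest.

Request:
{"method": "apply_moves", "body": {
  "targets": [
    [0,30,-30,-0.08,-0.12,-0.01,40],
    [10,70,-60,-0.16,-0.24,-0.02,40],
    [20,100,-90,-0.23,-0.36,-0.03,40],
    [40,130,-120,-0.31,-0.48,-0.04,40],
    [60,160,-143,-0.39,-0.6,-0.05,40],
    [80,184,-143,-0.49,-0.763,-0.061,40],
    [100,184,-143,-0.49,-0.763,-0.061,40],
    [120,184,-143,-0.49,-0.763,-0.061,40],
    [136,184,-143,-0.49,-0.763,-0.061,40],
    [136,184,-143,-0.49,-0.763,-0.061,40],
    [136,184,-143,-0.49,-0.763,-0.061,40]
  ]
}}

```text
time_s: 5.72
ee_pos: [0.4369, -0.0169, 0.1597]
ee_rot: [0.017, 1.317, 0.101]
contact_force: [-0.3, -0.6, -2.5]
width: 0.0459
```

```bash
python3 - <<'E'
from h import *
g=np.load("g1.npz");M,v=g["M"],g["v"]
c,im=shot("wrist","w4.png");cs,ims=shot("scene","s4.png"); crop(ims,200,150,330,250,6,"s4c.png")
s=sense();print(s["width"],s["q"].round(2),s["ee_pos"])
Rr=cartR(REST[2]+np.pi,45); bed=local(REST,(.004,0,.108)); nrm=Rr[:,2]
# rest known corner points: base plate, toe
B=[local(REST,(a,b,.008)) for a,b in ((.075,.045),(.075,-.045),(-.075,-.045),(-.075,.045))]
print("scene proj base",((proj(cs,np.array(B))-[200,150])*6).round(0)); 
for h,up in ((.08,.01),(.005,.004)):
    oo=bed+nrm*h-Rr[:,0]*up; go(Rr@M,tcp=oo+Rr@v)
E
```

```text
0.046358492760481845 [-0.48 -0.02  0.46  2.3  -0.02  0.6   1.66] [ 0.4388306  -0.01754479  0.16070152]
scene proj base [[518. 407.]
 [441. 495.]
 [204. 412.]
 [288. 331.]]
shift [-3.3 -0.7  1.7] rot [-0.002 -0.006 -0.003] |rot|deg 0.4 target tcp [ 0.4397 -0.0182  0.1643]
shift [64.5 -0.7 34.4] rot [-0.002 -0.006 -0.003] |rot|deg 0.4 target tcp [ 0.4883 -0.014   0.107 ]
```

View pics/s4c.png

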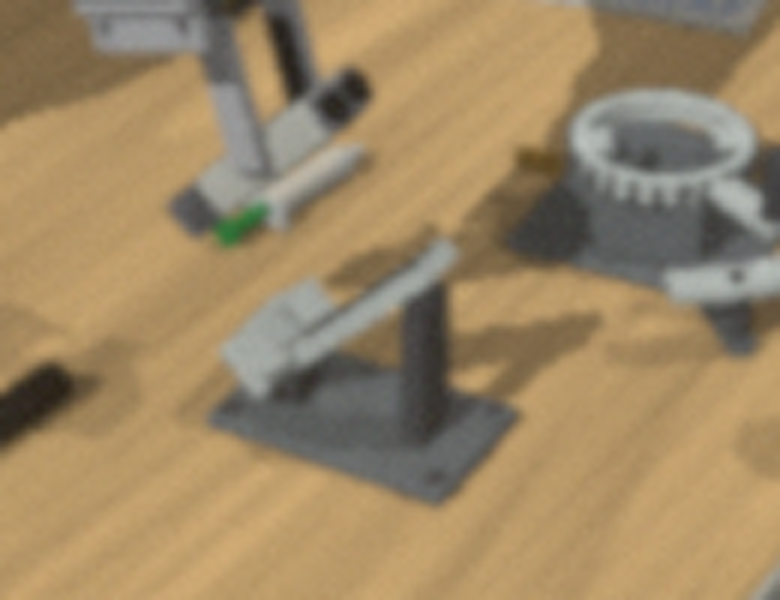

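View pics/w4.png

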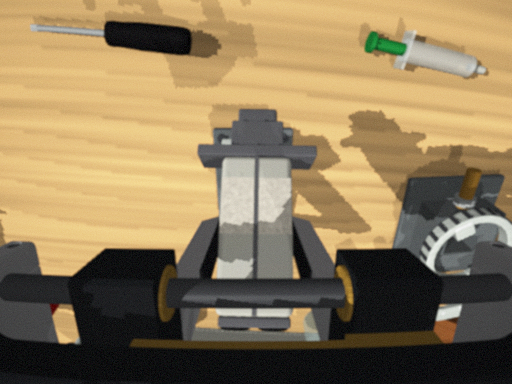

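The rest's plate corners match the projection within about 1 px. In the wrist view the cheeks sit symmetrically behind the nose (222 and 294 px about 258). Lowering.

Request:
{"method": "apply_moves", "body": {
  "targets": [
    [10,-0.5,7,0,-0.005,0,40],
    [25,-0.5,14,0,-0.005,0,40],
    [38,-0.5,21,0,-0.005,0,40],
    [48,-0.5,26,0,-0.005,0,40],
    [56,-0.5,30,0,-0.005,0,40],
    [61,-0.5,32.5,0,-0.005,0,40],
    [64,-0.5,34,0,-0.005,0,40],
    [64,-0.5,34,0,-0.005,0,40],
    [64,-0.5,34,0,-0.005,0,40]
  ]
}}

```text
time_s: 6.57
ee_pos: [0.4871, -0.0136, 0.1071]
ee_rot: [0.015, 1.31, 0.098]
contact_force: [0.7, -0.2, -3.0]
width: 0.0459
```

```bash
python3 - <<'E'
from h import *
g=np.load("g1.npz");M,v=g["M"],g["v"]
c,im=shot("wrist","w5.png");cs,ims=shot("scene","s5.png"); crop(ims,200,150,330,250,6,"s5c.png")
s=sense();print(s["width"],s["q"].round(2),s["ee_pos"],s["contact_force"])
Rr=cartR(REST[2]+np.pi,45); bed=local(REST,(.004,0,.108)); nrm=Rr[:,2]
for h,up in ((.05,.01),(.005,.004),(0,0)):
    oo=bed+nrm*h-Rr[:,0]*up; go(Rr@M,tcp=oo+Rr@v)
E
```

```text
0.04594443450650458 [-0.43  0.19  0.44  2.25 -0.24  0.47  1.86] [ 0.48702391 -0.01338165  0.10732586] [-0.03974472  0.09451251 -1.90487691]
shift [-41.3  -0.6 -16.2] rot [-0.001 -0.001 -0.003] |rot|deg 0.2 target tcp [ 0.4609 -0.0163  0.1431]
shift [ 0.6 -0.7  1.1] rot [-0.001 -0.001 -0.003] |rot|deg 0.2 target tcp [ 0.4883 -0.014   0.107 ]
shift [ 7.  -0.7  0.2] rot [-0.001 -0.001 -0.003] |rot|deg 0.2 target tcp [ 0.489  -0.0139  0.1006]
```

View pics/s5c.png

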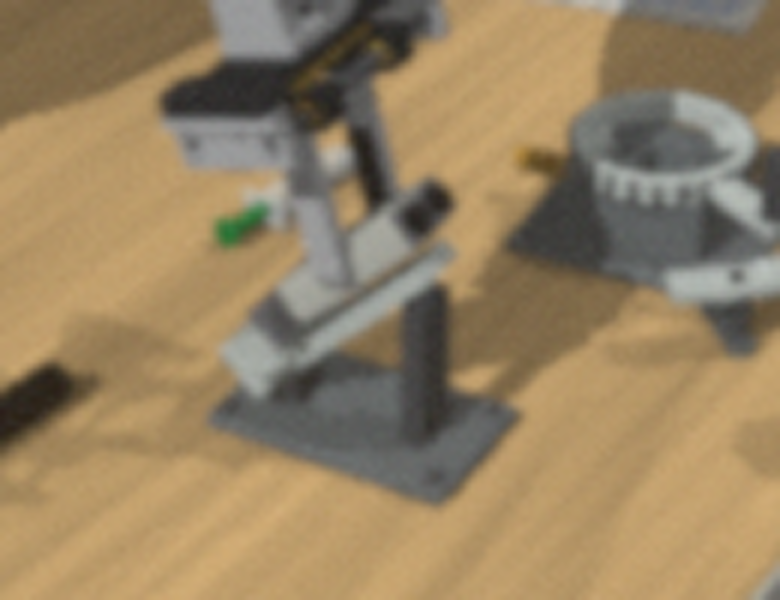

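View pics/w5.png

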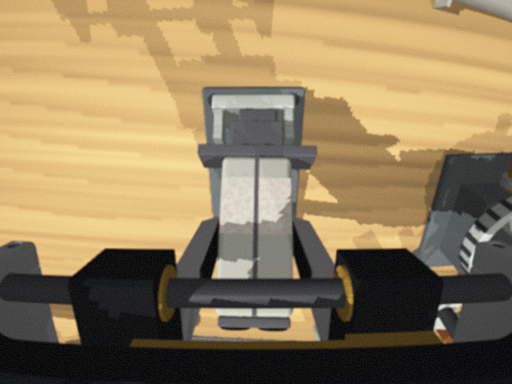

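The nose (222–284) is centred between the cheeks (212–296). I'll go 3 mm closer, then release.

Request:
{"method": "apply_moves", "body": {
  "targets": [
    [3,-0.7,0.5,0,0,0,40],
    [4,-0.7,0.5,0,0,0,40],
    [4,-0.7,0.5,0,0,0,50],
    [4,-0.7,0.5,0,0,0,60],
    [4,-0.7,0.5,0,0,0,94],
    [4,-0.7,0.5,0,0,0,94],
    [4,-0.7,0.5,0,0,0,94],
    [4,-0.7,0.5,0,0,0,94]
  ]
}}

```text
time_s: 7.33
ee_pos: [0.4885, -0.0139, 0.1032]
ee_rot: [0.015, 1.31, 0.099]
contact_force: [0.1, -0.2, -0.2]
width: 0.0801
```

```bash
python3 - <<'E'
from h import *
g=np.load("g1.npz");M,v=g["M"],g["v"]
c,im=shot("wrist","w6.png");cs,ims=shot("scene","s6.png"); crop(ims,200,150,330,250,6,"s6c.png")
s=sense();print(s["width"],s["q"].round(2),s["ee_pos"],s["contact_force"])
Rr=cartR(REST[2]+np.pi,45); bed=local(REST,(.004,0,.108)); nrm=Rr[:,2]
P=bed+(np.array([[90,0,7],[-56,0,13],[54,40,13],[54,-40,13],[50,23,13],[50,-23,13],[-50,23,13],[-50,-23,13]])/1000)@Rr.T
print("wrist",proj(c,P).round(0).tolist()); print("scene",((proj(cs,P)-[200,150])*6).round(0).tolist())
E
```

```text
0.08825645763142934 [-0.42  0.2   0.44  2.25 -0.25  0.46  1.87] [ 0.48852112 -0.01385707  0.10318986] [-0.2244575   0.0646342   0.59555094]
wrist [[254.0, 109.0], [255.0, 327.0], [195.0, 151.0], [314.0, 151.0], [220.0, 156.0], [289.0, 156.0], [215.0, 316.0], [295.0, 316.0]]
scene [[260.0, 316.0], [415.0, 198.0], [252.0, 319.0], [328.0, 248.0], [273.0, 300.0], [317.0, 259.0], [386.0, 224.0], [429.0, 183.0]]
```

View pics/s6c.png

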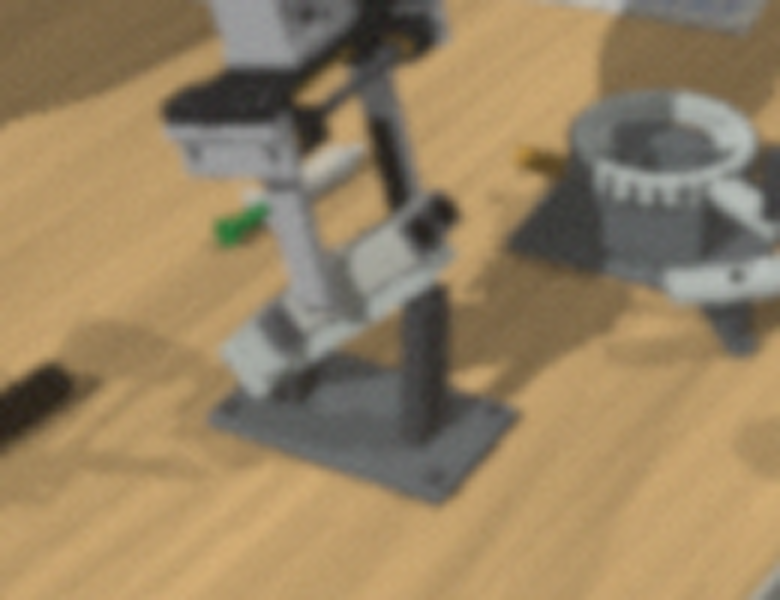

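View pics/w6.png

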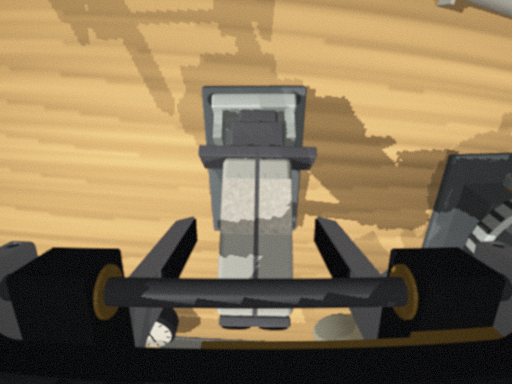

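The cartridge has slid home on the rest: nose and rear within 2 px of prediction, with a 1–2 mm lateral offset inside the cheek slack. Retreating, then regripping with the tool leaning back.

```bash
python3 - <<'E'
from h import *
Rr=cartR(REST[2]+np.pi,45); bed=local(REST,(.004,0,.108))+Rr[:,1]*0
print("y shift check", Rr[:,1])
R=tilt(REST[2]+np.pi,-30,-1); gp=bed+Rr@[-.015,0,0]
tcp=gp+.019*R[:,0]
go(R,tcp=tcp-R[:,0]*.11); go(R,tcp=tcp)
E
```

```text
y shift check [ 0.08589403 -0.99630428  0.        ]
shift [-76.7   0.3  77.8] rot [-0.001  0.785 -0.004] |rot|deg 45.0 target tcp [ 0.5437 -0.0092  0.1974]
shift [ 1.1 -0.1  0.1] rot [-0.001  0.785 -0.004] |rot|deg 45.0 target tcp [ 0.4889 -0.014   0.1022]
```

Request:
{"method": "apply_moves", "body": {
  "targets": [
    [-10,0,0,0,0,0,94],
    [-35,0,0,0,0,0,94],
    [-65,0,0,0,0,0,94],
    [-95,0,0,0,0,0,94],
    [-120,0,0,0,0,0,94],
    [-120,0,0,0,0,0,94]
  ]
}}

```text
time_s: 7.93
ee_pos: [0.4587, -0.017, 0.2234]
ee_rot: [0.02, 1.304, 0.103]
contact_force: [-0.9, -0.9, 0.2]
width: 0.0941
```

```bash
python3 - <<'E'
from h import *
Rr=cartR(REST[2]+np.pi,45); bed=local(REST,(.004,0,.108))
R=tilt(REST[2]+np.pi,-30,-1); gp=bed+Rr@[-.015,0,0]
tcp=gp+.019*R[:,0]
ct,it=shot("top","t7.png"); crop(it,215,150,275,220,8,"t7c.png")
P=bed+(np.array([[90,14,7],[90,-14,7],[-56,0,13],[54,40,13],[54,-40,13],[50,23,13],[50,-23,13],[-50,23,13],[-50,-23,13]])/1000)@Rr.T
print(((proj(ct,P)-[215,150]+.44)*8).round(0).tolist())
go(R,tcp=tcp-R[:,0]*.11); go(R,tcp=tcp)
E
```

```text
[[290.0, 462.0], [211.0, 471.0], [213.0, 160.0], [358.0, 393.0], [126.0, 416.0], [308.0, 389.0], [174.0, 403.0], [285.0, 167.0], [144.0, 181.0]]
shift [45.5  0.1 76.3] rot [-0.001  0.789 -0.006] |rot|deg 45.2 target tcp [ 0.5437 -0.0092  0.1974]
shift [123.   -0.5  -1.8] rot [-0.001  0.789 -0.006] |rot|deg 45.2 target tcp [ 0.4889 -0.014   0.1022]
```

View pics/t7c.png

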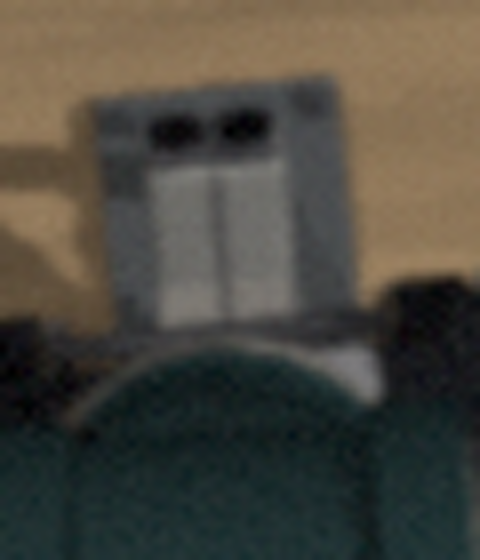

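The rear edge of the barrel (about 150–285, 167 in the crop) is within about 1 px of the prediction. The arm hides the lower half. Moving to the pre-grasp.

Request:
{"method": "apply_moves", "body": {
  "targets": [
    [-20,0,20,0,0.11,0,94],
    [-20,0,45,0,0.23,0,94],
    [-10,0,76,0,0.34,0,94],
    [10,0,76,0,0.46,0,94],
    [25,0,76,0,0.57,0,94],
    [45,0,76,0,0.69,0,94],
    [45,0,76,0,0.789,-0.006,94],
    [45,0,76,0,0.789,-0.006,94],
    [45,0,76,0,0.789,-0.006,94]
  ]
}}

```text
time_s: 8.73
ee_pos: [0.5423, -0.0095, 0.191]
ee_rot: [-3.136, 1.034, -3.051]
contact_force: [0.7, 0.0, -0.1]
width: 0.0938
```

```bash
python3 - <<'E'
from h import *
Rr=cartR(REST[2]+np.pi,45); bed=local(REST,(.004,0,.108))
R=tilt(REST[2]+np.pi,-30,-1); gp=bed+Rr@[-.015,0,0]
tcp=gp+.019*R[:,0]
c,im=shot("wrist","w8.png"); print(sense()["q"].round(2),sense()["ee_pos"])
P=bed+(np.array([[90,0,7],[-56,0,13],[54,40,13],[54,-40,13],[50,23,13],[50,-23,13],[-50,23,13],[-50,-23,13]])/1000)@Rr.T
print(proj(c,P).round(0).tolist())
go(R,tcp=tcp-R[:,0]*.11); go(R,tcp=tcp)
E
```

```text
[-0.37  0.67  0.5   1.44 -0.2   1.63  1.81] [ 0.54238722 -0.00990196  0.19223257]
[[255.0, 154.0], [255.0, 208.0], [221.0, 159.0], [290.0, 159.0], [236.0, 161.0], [275.0, 161.0], [228.0, 204.0], [283.0, 204.0]]
shift [-5.2  0.5 -1.5] rot [-0.002 -0.008  0.002] |rot|deg 0.5 target tcp [ 0.5437 -0.0092  0.1974]
shift [104.8   0.7  -0.6] rot [-0.002 -0.008  0.002] |rot|deg 0.5 target tcp [ 0.4889 -0.014   0.1022]
```

View pics/w8.png

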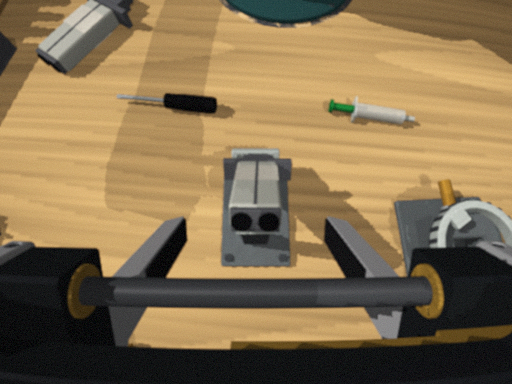

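The cartridge lies as predicted: wings 223/291 at row 160, barrel end 229–282 at row 205. Advancing.

Request:
{"method": "apply_moves", "body": {
  "targets": [
    [25,0.5,-0.5,0,-0.008,0,94],
    [50,0.5,-0.5,0,-0.008,0,94],
    [70,0.5,-0.5,0,-0.008,0,94],
    [85,0.5,-0.5,0,-0.008,0,94],
    [95,0.5,-0.5,0,-0.008,0,94],
    [102,0.5,-0.5,0,-0.008,0,94],
    [105,0.5,-0.5,0,-0.008,0,94],
    [105,0.5,-0.5,0,-0.008,0,94]
  ]
}}

```text
time_s: 9.45
ee_pos: [0.4892, -0.0139, 0.1049]
ee_rot: [-3.138, 1.052, -3.054]
contact_force: [0.6, 0.6, -0.2]
width: 0.0942
```

```bash
python3 - <<'E'
from h import *
Rr=cartR(REST[2]+np.pi,45); bed=local(REST,(.004,0,.108))
R=tilt(REST[2]+np.pi,-30,-1); gp=bed+Rr@[-.015,0,0]
tcp=gp+.019*R[:,0]
c,im=shot("wrist","w9.png"); print(sense()["q"].round(2),sense()["ee_pos"],sense()["contact_force"])
P=bed+(np.array([[90,0,7],[-56,0,13],[54,40,13],[54,-40,13],[50,23,13],[50,-23,13],[-50,23,13],[-50,-23,13]])/1000)@Rr.T
print(proj(c,P).round(0).tolist())
go(R,tcp=tcp)
E
```

```text
[-0.38  0.67  0.48  1.66 -0.21  1.4   1.83] [ 0.48964107 -0.01388964  0.10516131] [-0.05273899  0.20349085  0.08263776]
[[255.0, 165.0], [255.0, 275.0], [206.0, 175.0], [304.0, 175.0], [226.0, 177.0], [284.0, 177.0], [208.0, 266.0], [301.0, 266.0]]
shift [ 3.  -0.   0.8] rot [-0.002  0.005  0.001] |rot|deg 0.3 target tcp [ 0.4889 -0.014   0.1022]
```

View pics/w9.png

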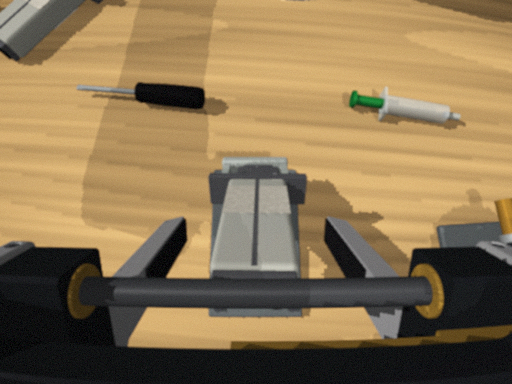

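The cartridge sits about 2 mm to the right (world +y) of the prediction: wings at 210/306 against 206/304. I'll centre on it and grip.

Request:
{"method": "apply_moves", "body": {
  "targets": [
    [2,1.5,0.5,0,0.005,0,94],
    [3,2,0.5,0,0.005,0,80],
    [3,2,0.5,0,0.005,0,60],
    [3,2,0.5,0,0.005,0,40],
    [3,2,0.5,0,0.005,0,40],
    [3,2,0.5,0,0.005,0,40],
    [3,2,0.5,0,0.005,0,40],
    [3,2,0.5,0,0.005,0,40],
    [3,2,0.5,0,0.005,0,40],
    [3,2,0.5,0,0.005,0,40],
    [3,2,0.5,0,0.005,0,40],
    [3,2,0.5,0,0.005,0,40]
  ],
  "grip_force": 30
}}

```text
time_s: 10.5
ee_pos: [0.4881, -0.012, 0.1019]
ee_rot: [-3.138, 1.046, -3.053]
contact_force: [1.1, -0.5, 0.8]
width: 0.0461
```

```bash
python3 - <<'E'
from h import *
c,im=shot("wrist","w10.png"); s=sense(); print(s["width"],s["ee_pos"],s["contact_force"])
Rr=cartR(REST[2]+np.pi,45); bed=local(REST,(.004,0,.108))
Rt=toolR(); M=Rr.T@Rt; v=Rr.T@(s["ee_pos"]-bed); print((v*1e3).round(1)); print(M.round(3))
# lateral: cart is centred in the jaws -> v_y=0 ; jaw axis = cart y
a=np.arctan2(-M[0,2],M[0,0]); print("angle approach vs nose deg",np.degrees(np.arccos(M[0,0])))
v[1]=0
b=np.arccos(M[0,0]/np.hypot(M[0,0],M[2,0])); M2=Rax(np.array([np.cos(b),0,-np.sin(b)]),np.array([0,-1.,0])); print(M2.round(3))
np.savez("g2.npz",M=M2,v=v)
go(Rt,tcp=s["ee_pos"]+[0.0,0,.2]); go(Rt,tcp=s["ee_pos"]+[-.0,0,.03]-Rr[:,0]*.0)
E
```

```text
0.045873770424490555 [ 0.48805945 -0.01206383  0.10193285] [ 0.46217958 -1.50247378  0.05966477]
[ 4.  -2.  -4.6]
[[ 0.966  0.001 -0.257]
 [ 0.001 -1.     0.002]
 [-0.257 -0.002 -0.966]]
angle approach vs nose deg 14.919911051492132
[[ 0.966  0.    -0.257]
 [ 0.    -1.    -0.   ]
 [-0.257  0.    -0.966]]
shift [-173.1   -0.4 -100.2] rot [0. 0. 0.] |rot|deg 0.0 target tcp [ 0.4881 -0.0121  0.3019]
shift [-26.   -0.1 -15. ] rot [0. 0. 0.] |rot|deg 0.0 target tcp [ 0.4881 -0.0121  0.1319]
```

View pics/w10.png

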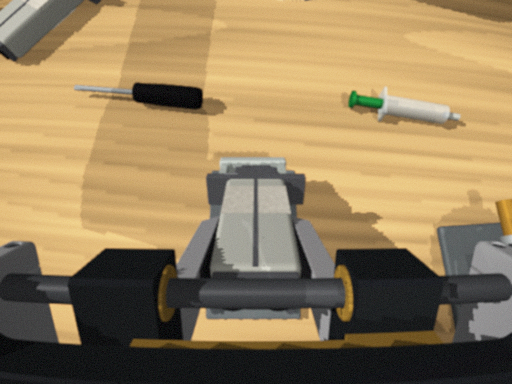

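Gripped at 45.9 mm. Lifting out and moving above the holder.

Request:
{"method": "apply_moves", "body": {
  "targets": [
    [-5,0,-3,0,0,0,40],
    [-17,0,-10,0,0,0,40],
    [-45,0,-25,0,0,0,40],
    [-80,0,-46,0,0,0,40],
    [-115,0,-66,0,0,0,40],
    [-150,0,-87,0,0,0,40],
    [-150,0,-87,0,0,0,40]
  ]
}}

```text
time_s: 11.13
ee_pos: [0.4898, -0.0123, 0.283]
ee_rot: [-3.138, 1.055, -3.054]
contact_force: [0.8, -0.3, -1.8]
width: 0.046
```

```bash
cat >> h.py <<'E'
def hold_go(dz,dx=0,dy=0,tz=0):
    g=np.load("g2.npz");M,v=g["M"],g["v"]
    Rh=cartR(HOLD[2]+np.pi,90); o=local(HOLD,(dx,dy,.108+dz)); go(Rh@M,tcp=o+Rh@v)
E
python3 - <<'E'
from h import *
c,im=shot("wrist","w11.png"); s=sense(); print(s["width"],s["ee_pos"],s["contact_force"])
hold_go(.15);hold_go(.075)
E
```

```text
0.04593442847998021 [ 0.48911302 -0.01206424  0.27944743] [-0.18439907  0.19180798 -3.0623748 ]
shift [ -6.9 261.1  62.7] rot [-0.051 -0.778 -0.005] |rot|deg 44.7 target tcp [0.5248 0.2529 0.254 ]
shift [ 58.2 261.2  99.8] rot [-0.051 -0.778 -0.005] |rot|deg 44.7 target tcp [0.5248 0.2529 0.179 ]
```

View pics/w11.png

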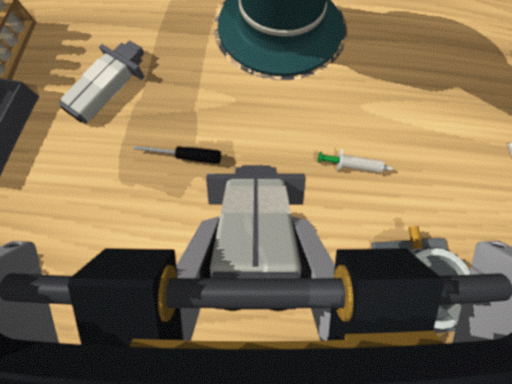

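Request:
{"method": "apply_moves", "body": {
  "targets": [
    [-5,20,5,-0.01,-0.1,0,40],
    [-7,60,20,-0.02,-0.22,0,40],
    [-7,100,35,-0.03,-0.34,0,40],
    [-7,140,50,-0.04,-0.46,0,40],
    [-7,180,63,-0.05,-0.58,-0.005,40],
    [-7,220,63,-0.051,-0.7,-0.005,40],
    [-7,261,63,-0.051,-0.778,-0.005,40],
    [-7,261,63,-0.051,-0.778,-0.005,40],
    [-7,261,63,-0.051,-0.778,-0.005,40],
    [-7,261,63,-0.051,-0.778,-0.005,40]
  ]
}}

```text
time_s: 12.02
ee_pos: [0.5231, 0.2528, 0.2489]
ee_rot: [-0.003, 1.319, 0.132]
contact_force: [0.3, -0.4, -1.8]
width: 0.0459
```

```bash
python3 - <<'E'
from h import *
c,im=shot("wrist","w12.png"); cs,ims=shot("scene","s12.png"); ct,it=shot("top","t12.png"); s=sense(); print(s["width"],s["ee_pos"],s["q"].round(2))
crop(ims,250,130,370,220,6,"s12c.png"); crop(it,90,110,190,210,6,"t12c.png")
hold_go(.15);hold_go(.065)
E
```

```text
0.045692571518105615 [0.52416193 0.25169233 0.24909424] [-0.93  0.17  0.42  1.88  0.04  0.87  1.16]
shift [-4.6  1.1  2. ] rot [-0.002 -0.008  0.001] |rot|deg 0.5 target tcp [0.5248 0.2529 0.254 ]
shift [ 77.7   1.2 -19.3] rot [-0.002 -0.008  0.001] |rot|deg 0.5 target tcp [0.5248 0.2529 0.169 ]
```

View pics/w12.png

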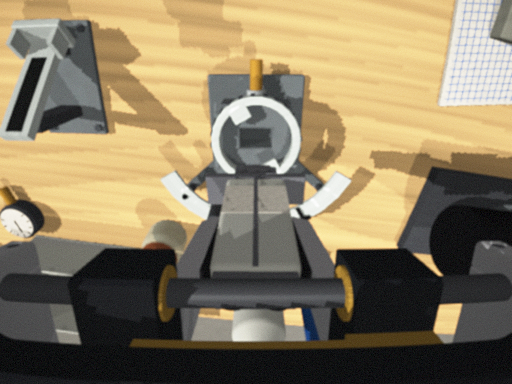

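View pics/s12c.png

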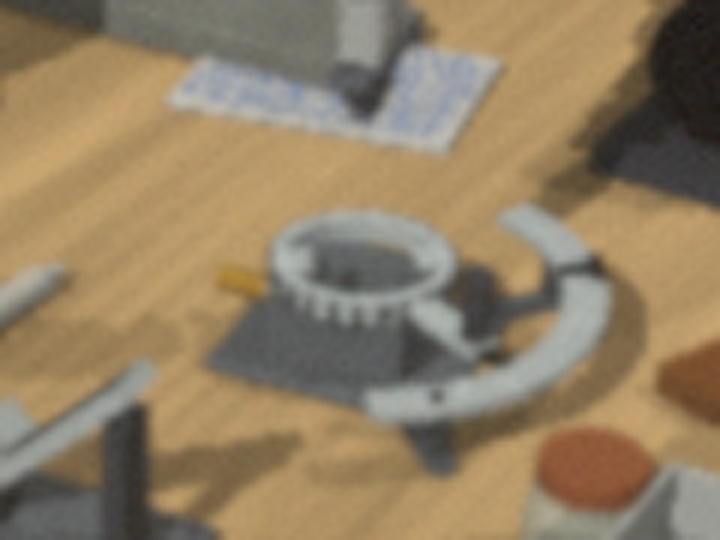

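View pics/t12c.png

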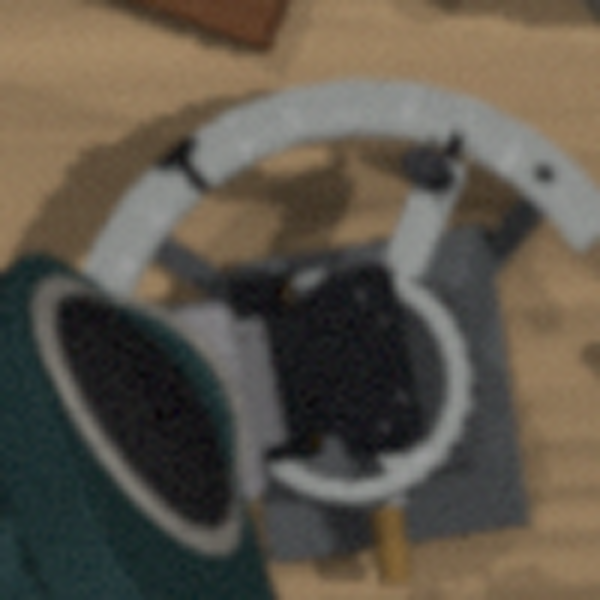

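The holder is well seen in the wrist image: ring around (256,138), slot at (240–272, 128–148). I'll measure it from here as a second opinion.

```bash
python3 - <<'E'
from h import *
c,im=shot("wrist","w13.png"); crop(im,200,60,312,172,7,"w13c.png")
for a,z in ((0,.05),):
  S=[local(HOLD,(x,y,.05)) for x,y in ((.013,.021),(.013,-.021),(-.013,-.021),(-.013,.021))]
  print("slot pred",((proj(c,np.array(S))-[200,60]+.43)*7).round(0).tolist())
th=np.linspace(0,2*np.pi,60)
Rg=np.array([local(HOLD,(.056*np.cos(t),.056*np.sin(t),.068)) for t in th])
p=(proj(c,Rg)-[200,60]+.43)*7; print("ring pred x",p[:,0].min(),p[:,0].max(),"ymin",p[:,1].min())
B=[local(HOLD,(x,y,.008)) for x,y in ((-.075,.065),(-.075,-.065))]
print("axis",((proj(c,np.array([local(HOLD,(0,0,.05))]))-[200,60]+.43)*7))
E
```

```text
slot pred [[506.0, 613.0], [284.0, 613.0], [280.0, 478.0], [510.0, 477.0]]
ring pred x 80.25910546379527 709.9054806398743 ymin 251.156891616596
axis [[394.86602724 546.28050171]]
```

View pics/w13c.png

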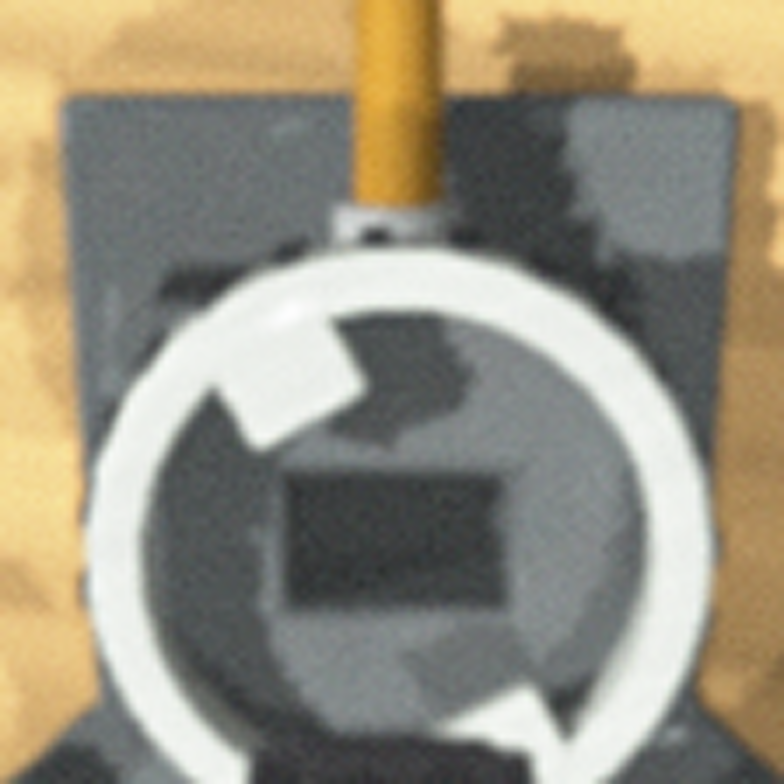

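The slot centre is at (396,542) in the crop against (395,546) predicted, so it is good within 1 mm. Next I check the held nose against the scene and top cameras.

```bash
python3 - <<'E'
from h import *
cs=get_calibration("scene"); g=np.load("g2.npz");M,v=g["M"],g["v"]; s=sense()
Rc=toolR()@M.T; o=s["ee_pos"]-Rc@v; print("cart origin",o,"nose dir",Rc[:,0].round(3))
P=o+np.array([[90,14,7],[90,-14,7],[90,14,-7],[90,-14,-7],[50,40,13],[50,-40,13],[58,40,-13],[58,-40,-13],[50,-40,-13]])/1000@Rc.T
pp=proj(cs,P)
im=cv2.imread("pics/s12.png"); crop(im,290,110,340,160,14,"s12d.png"); print(((pp-[290,110]+.46)*14).round(0).tolist())
E
```

```text
cart origin [0.51962136 0.25122948 0.25312847] nose dir [-0.008 -0.002 -1.   ]
[[255.0, 567.0], [297.0, 521.0], [308.0, 578.0], [349.0, 532.0], [201.0, 459.0], [323.0, 331.0], [300.0, 510.0], [418.0, 380.0], [421.0, 351.0]]
```

View pics/s12d.png

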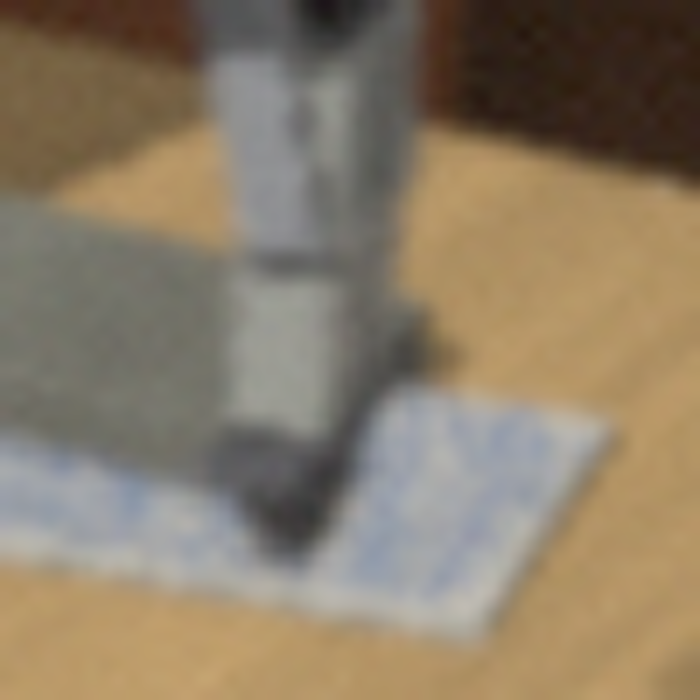

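The nose tip, wings and tilt agree within about 1 px (2–3 mm). Descending to just above the slot.

Request:
{"method": "apply_moves", "body": {
  "targets": [
    [20,1,-4,0,-0.008,0,40],
    [45,1,-11,0,-0.008,0,40],
    [65,1,-16,0,-0.008,0,40],
    [78,1,-19,0,-0.008,0,40],
    [78,1,-19,0,-0.008,0,40],
    [78,1,-19,0,-0.008,0,40]
  ]
}}

```text
time_s: 12.72
ee_pos: [0.5249, 0.2535, 0.1689]
ee_rot: [-0.003, 1.311, 0.13]
contact_force: [-0.2, -0.2, -1.8]
width: 0.0459
```

```bash
python3 - <<'E'
from h import *
s=sense(); print(s["ee_pos"],s["contact_force"])
hold_go(.065);hold_go(.04);hold_go(.015);hold_go(.0)
E
```

```text
[0.52487825 0.25350928 0.16887838] [-0.18083741 -0.19154521 -1.77481075]
shift [-0.2 -0.6 -0.1] rot [-0.001 -0.     0.001] |rot|deg 0.1 target tcp [0.5248 0.2529 0.169 ]
shift [24.  -0.5 -6.6] rot [-0.001 -0.     0.001] |rot|deg 0.1 target tcp [0.5248 0.2529 0.144 ]
shift [ 48.1  -0.5 -13. ] rot [-0.001 -0.     0.001] |rot|deg 0.1 target tcp [0.5248 0.2529 0.119 ]
shift [ 62.6  -0.5 -16.9] rot [-0.001 -0.     0.001] |rot|deg 0.1 target tcp [0.5248 0.2529 0.104 ]
```

Request:
{"method": "apply_moves", "body": {
  "targets": [
    [10,-0.5,-2.7,0,0,0,40],
    [19,-0.5,-5.2,0,0,0,40],
    [24,-0.5,-6.6,0,0,0,40],
    [28,-0.5,-7.6,0,0,0,40],
    [32,-0.5,-8.7,0,0,0,40],
    [36,-0.5,-9.8,0,0,0,40],
    [40,-0.5,-10.9,0,0,0,40],
    [40,-0.5,-10.9,0,0,0,40]
  ]
}}

```text
time_s: 13.38
ee_pos: [0.5241, 0.2537, 0.1268]
ee_rot: [-0.002, 1.311, 0.133]
contact_force: [-0.1, 0.5, -2.3]
width: 0.0459
```

```bash
python3 - <<'E'
from h import *
cs,im=shot("scene","s14.png"); crop(im,270,130,350,200,9,"s14c.png"); c,im=shot("wrist","w14.png")
s=sense(); print(s["ee_pos"],s["contact_force"])
hold_go(.015);hold_go(.0)
E
```

```text
[0.52445597 0.25385395 0.12753028] [-0.4488942   0.90434107 -2.19876838]
shift [ 8.3 -1.  -2. ] rot [-0.     0.001  0.   ] |rot|deg 0.0 target tcp [0.5248 0.2529 0.119 ]
shift [22.8 -1.  -5.9] rot [-0.     0.001  0.   ] |rot|deg 0.0 target tcp [0.5248 0.2529 0.104 ]
```

View pics/s14c.png

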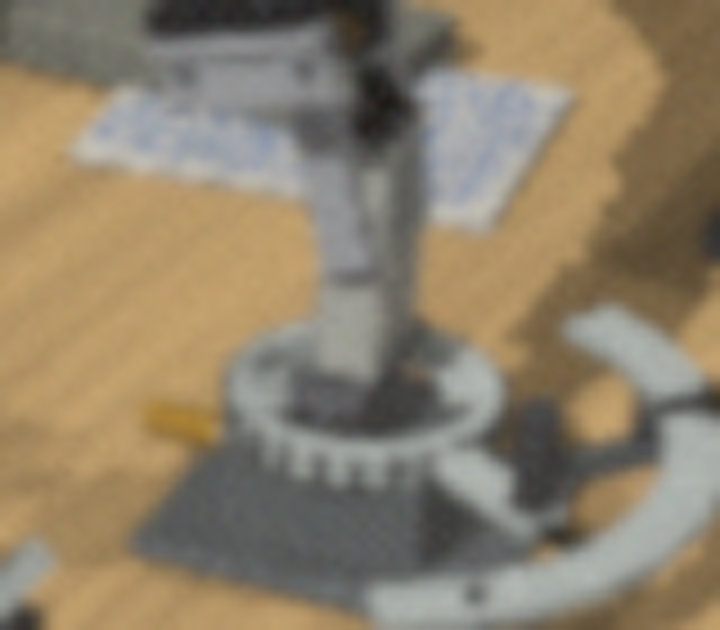

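View pics/w14.png

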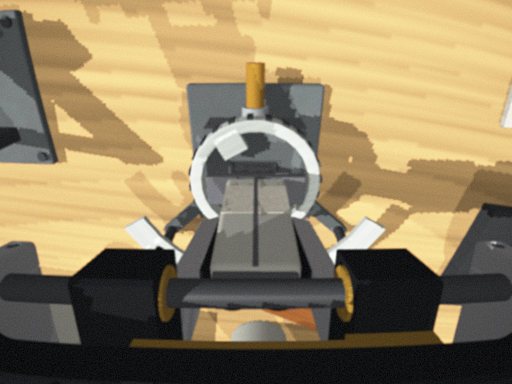

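The nose has entered the slot (tip about 9 mm in) with no contact force. Continuing to the seat.

Request:
{"method": "apply_moves", "body": {
  "targets": [
    [5,-1,-1.5,0,0,0,40],
    [9,-1,-2.5,0,0,0,40],
    [13,-1,-3.5,0,0,0,40],
    [17,-1,-4.5,0,0,0,40],
    [20,-1,-5.3,0,0,0,40],
    [20,-1,-5.3,0,0,0,40]
  ]
}}

```text
time_s: 13.98
ee_pos: [0.5243, 0.2527, 0.106]
ee_rot: [-0.002, 1.311, 0.133]
contact_force: [-0.4, 0.6, -2.4]
width: 0.0458
```

```bash
python3 - <<'E'
from h import *
s=sense(); print(s["ee_pos"],s["contact_force"],s["ft_torque"])
hold_go(.0)
E
```

```text
[0.52428536 0.25270888 0.10601738] [-0.37074438  0.57703906 -2.35645355] [-0.03013778  0.40559147  0.02277703]
shift [ 2.1  0.1 -0. ] rot [ 0.    -0.     0.001] |rot|deg 0.0 target tcp [0.5248 0.2529 0.104 ]
```

Request:
{"method": "apply_moves", "body": {
  "targets": [
    [1,0,-0.3,0,0,0,40],
    [2,0,-0.5,0,0,0,40],
    [3,0,-0.8,0,0,0,40],
    [3,0,-0.8,0,0,0,40]
  ]
}}

```text
time_s: 14.32
ee_pos: [0.5248, 0.253, 0.1039]
ee_rot: [0.001, 1.309, 0.136]
contact_force: [-0.1, 0.4, -1.6]
width: 0.0464
```

Request:
{"method": "apply_moves", "body": {
  "targets": [
    [0.5,0,-0.1,0,0,0,40],
    [1,0,-0.3,0,0,0,40],
    [1.5,0,-0.4,0,0,0,40],
    [1.5,0,-0.4,0,0,0,40]
  ]
}}

```text
time_s: 14.65
ee_pos: [0.5255, 0.2532, 0.1037]
ee_rot: [0.004, 1.308, 0.139]
contact_force: [-6.7, -3.7, 22.0]
width: 0.0459
```

```bash
python3 - <<'E'
from h import *
cs,im=shot("scene","s15.png"); crop(im,270,130,350,200,9,"s15c.png"); c,im=shot("wrist","w15.png")
s=sense(); print(s["ee_pos"],s["contact_force"],s["ft_torque"])
hold_go(0)
E
```

```text
[0.52552126 0.25321631 0.10367666] [-7.2190346  -3.68065642 22.23427225] [-1.05856584  0.77761198 -0.2481857 ]
shift [-0.5 -0.2 -0.7] rot [-0.001  0.003 -0.001] |rot|deg 0.2 target tcp [0.5248 0.2529 0.104 ]
```

View pics/s15c.png

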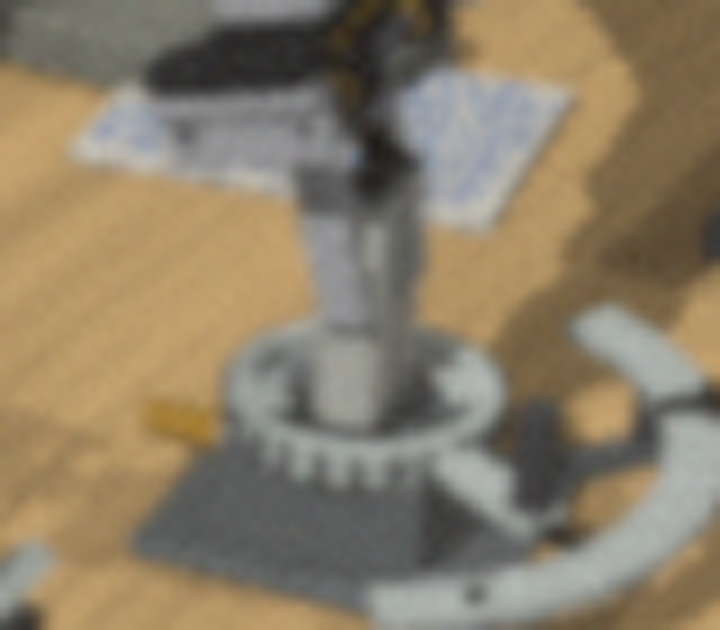

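View pics/w15.png

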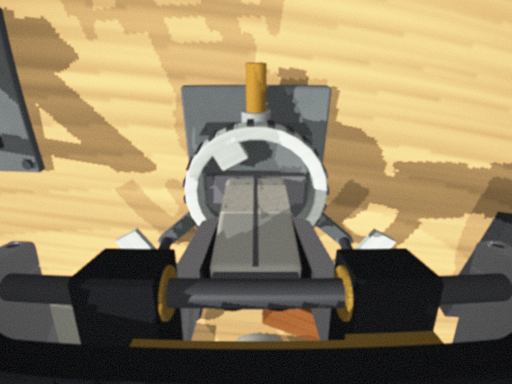

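Contact comes at TCP z 0.1037 against 0.104 expected, so the flange is on the seat. I'll relax the push, then release and back off.

Request:
{"method": "apply_moves", "body": {
  "targets": [
    [-1.3,0,0.2,0,0,0,40],
    [-1.3,0,0.2,0,0,0,50],
    [-1.3,0,0.2,0,0,0,60],
    [-1.3,0,0.2,0,0,0,70],
    [-1.3,0,0.2,0,0,0,80],
    [-1.3,0,0.2,0,0,0,80],
    [-1.3,0,0.2,0,0,0,80],
    [-15,0,0.2,0,0,0,80],
    [-40,0,0.2,0,0,0,80],
    [-75,0,0,0,0,0,80],
    [-115,0,0,0,0,0,80],
    [-150,0,0,0,0,0,80]
  ]
}}

```text
time_s: 15.75
ee_pos: [0.4857, 0.2472, 0.249]
ee_rot: [-0.001, 1.31, 0.134]
contact_force: [-0.1, 0.4, 0.9]
width: 0.0796
```

```bash
python3 - <<'E'
from h import *
cs,im=shot("scene","s16.png"); crop(im,270,130,370,210,8,"s16c.png"); c,im=shot("wrist","w16.png")
s=sense(); print(s["ee_pos"],s["contact_force"],s["q"].round(2))
Rh=cartR(HOLD[2]+np.pi,90); o=local(HOLD,(0,0,.108))
P=o+np.array([[-56,21,13],[-56,-21,13],[-56,21,-13],[-56,-21,-13],[50,40,13],[50,-40,13],[50,40,-13],[50,-40,-13]])/1000@Rh.T
print(((proj(cs,P)-[270,130]+.45)*8).round(0).tolist()); print(proj(c,P).round(0).tolist())
E
```

```text
[0.48714518 0.24886717 0.25238221] [ 0.28595347 -0.21546953 -1.54622762] [-1.    0.09  0.43  1.97  0.1   0.85  1.07]
[[291.0, 166.0], [327.0, 126.0], [347.0, 178.0], [382.0, 138.0], [263.0, 394.0], [329.0, 314.0], [317.0, 407.0], [381.0, 326.0]]
[[233.0, 192.0], [275.0, 192.0], [234.0, 214.0], [274.0, 214.0], [224.0, 154.0], [284.0, 154.0], [225.0, 172.0], [283.0, 171.0]]
```

View pics/s16c.png

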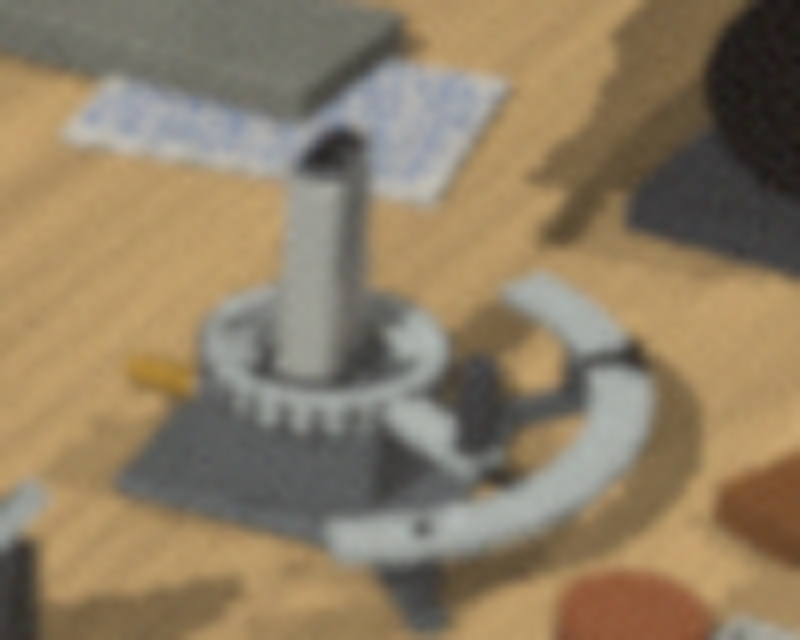

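View pics/w16.png

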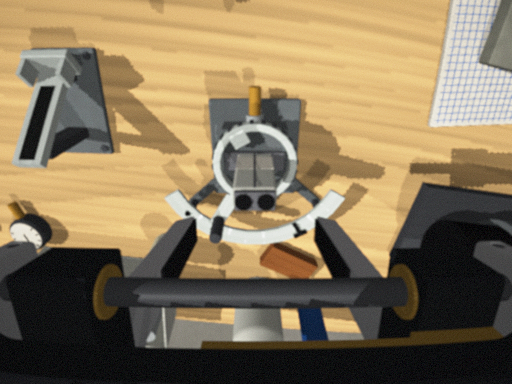

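The cartridge stands upright and free: in the scene crop the rear is at (330,150) and the base at (315,378), as predicted. The wrist view shows the post at (217,222), short of the T at (298,230). Going to the post.

```bash
cat >> h.py <<'E'
def post_go(a,z,r=.105,dt=0):
    """a world angle of post; tool straight down, jaws tangential; dt tangential offset m"""
    u=np.array([np.cos(a),np.sin(a),0]); t=np.array([-np.sin(a),np.cos(a),0])
    go(Rax(np.array([0,0,-1.]),t),tcp=np.array([HOLD[0],HOLD[1],z])+u*r+t*dt)
E
python3 - <<'E'
from h import *
post_go(-.452,.22); post_go(-.452,.08)
E
```

```text
shift [ 62.8 -59.4 107.9] rot [ 0.583  0.258 -0.083] |rot|deg 36.8 target tcp [0.6147 0.2064 0.22  ]
shift [197.8 -60.1  70.9] rot [ 0.583  0.258 -0.083] |rot|deg 36.8 target tcp [0.6147 0.2064 0.08  ]
```

Request:
{"method": "apply_moves", "body": {
  "targets": [
    [5,-15,30,0.1,0.04,-0.01,60],
    [15,-30,60,0.2,0.09,-0.03,60],
    [35,-45,90,0.3,0.13,-0.04,60],
    [50,-59,108,0.4,0.18,-0.06,60],
    [63,-59,108,0.5,0.22,-0.07,60],
    [63,-59,108,0.583,0.258,-0.083,60],
    [63,-59,108,0.583,0.258,-0.083,60],
    [63,-59,108,0.583,0.258,-0.083,60],
    [63,-59,108,0.583,0.258,-0.083,60]
  ]
}}

```text
time_s: 16.6
ee_pos: [0.6135, 0.2057, 0.2142]
ee_rot: [-1.76, 1.564, -2.209]
contact_force: [-1.0, -0.0, 0.7]
width: 0.06
```

```bash
python3 - <<'E'
from h import *
c,im=shot("wrist","w17.png"); ct,it=shot("top","t17.png");crop(it,90,110,190,210,6,"t17c.png")
s=sense(); print(s["ee_pos"],s["q"].round(2))
print("post pred",proj(c,[[.6147,.2064,.109]]), "T",proj(c,[local(HOLD,(.134*np.cos(.527),.134*np.sin(.527),.054))]))
post_go(-.452,.22); post_go(-.452,.08)
E
```

```text
[0.61332468 0.2059311  0.21473669] [-0.75  0.5   0.54  1.55 -0.26  1.17  0.96]
post pred [[257.14543833 194.21147355]] T [[356.95263631 146.80787955]]
shift [-5.3  1.   1. ] rot [ 0.002 -0.001  0.006] |rot|deg 0.4 target tcp [0.6147 0.2064 0.22  ]
shift [134.7   1.8   1.2] rot [ 0.002 -0.001  0.006] |rot|deg 0.4 target tcp [0.6147 0.2064 0.08  ]
```

View pics/w17.png

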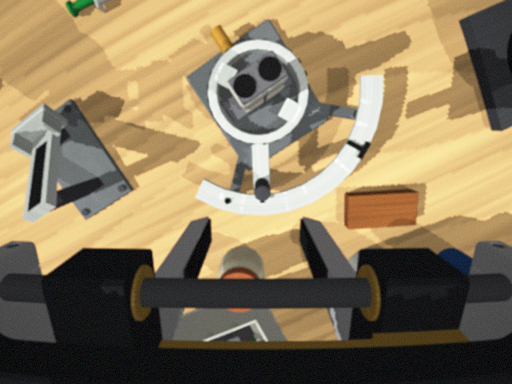

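View pics/t17c.png

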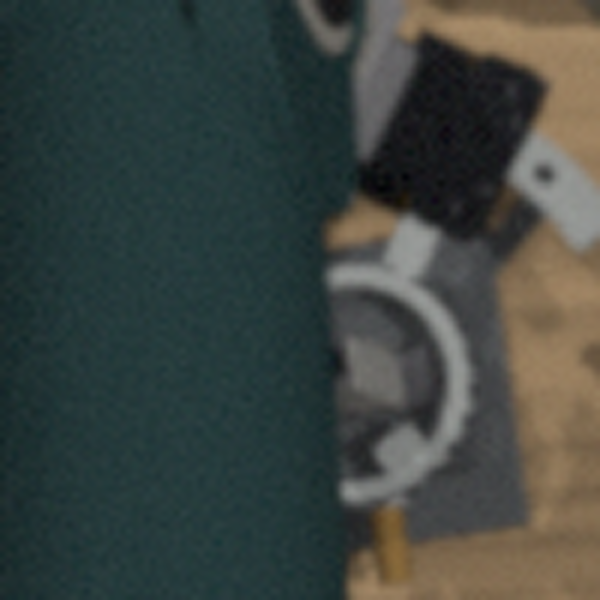

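```bash
python3 - <<'E'
from h import *
im=cv2.imread("pics/w17.png"); crop(im,190,120,390,260,4,"w17c.png")
c=get_calibration("wrist")
for n,uv,z in (("post",(263,184),.109),("T",(360,149),.054),("stud",(228,201),.054)):
    P=plane(c,uv,z); d=P[:2]-np.array(HOLD[:2]); print(n,P.round(4),"r",np.linalg.norm(d).round(4),"ang",np.arctan2(d[1],d[0]).round(3))
E
```

```text
post [0.6075 0.2169 0.109 ] r 0.0942 ang -0.386
T [0.63   0.3377 0.054 ] r 0.1391 ang 0.661
stud [0.619 0.164 0.054] r 0.1325 ang -0.73
```

View pics/w17c.png

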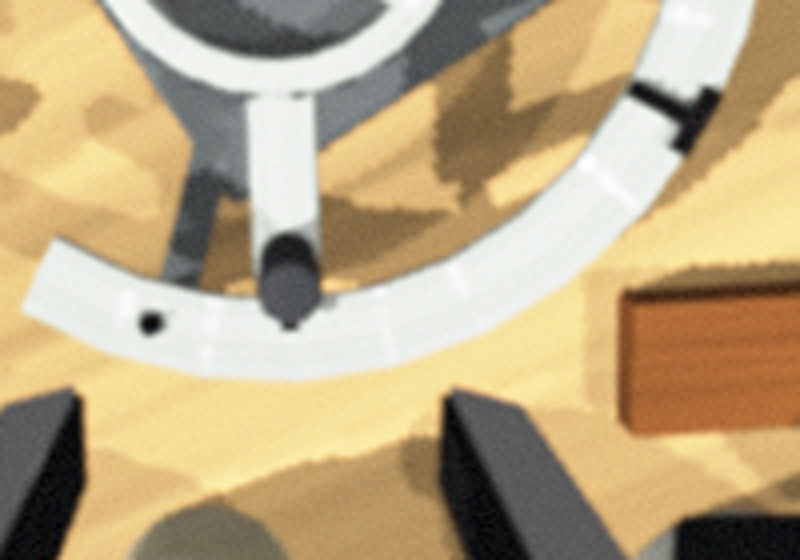

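```bash
python3 - <<'E'
from h import *
c=get_calibration("wrist")
for n,uv,z in (("post",(262,191.5),.109),("T",(190+675/4,120+103/4),.054),("stud",(190+151/4,120+322/4),.054)):
    P=plane(c,uv,z); d=P[:2]-np.array(HOLD[:2]); print(n,P.round(4),"r",np.linalg.norm(d).round(4),"ang",np.arctan2(d[1],d[0]).round(3))
post_go(-.425,.22); post_go(-.425,.08)
E
```

```text
post [0.6142 0.2125 0.109 ] r 0.1021 ang -0.4
T [0.6257 0.3377 0.054 ] r 0.1357 ang 0.68
stud [0.6183 0.164  0.054 ] r 0.132 ang -0.733
shift [-5.3  3.8  0.9] rot [-0.025 -0.002  0.006] |rot|deg 1.4 target tcp [0.6159 0.209  0.22  ]
shift [134.7   4.7   1.1] rot [-0.025 -0.002  0.006] |rot|deg 1.4 target tcp [0.6159 0.209  0.08  ]
```

Post angle is -0.40 to -0.45 across the two views, and the 60 mm opening covers that. Descending around the post.

Request:
{"method": "apply_moves", "body": {
  "targets": [
    [20,4,1,-0.025,0,0.006,60],
    [50,4,1,-0.025,0,0.006,60],
    [85,4,1,-0.025,0,0.006,60],
    [110,4.5,1,-0.025,0,0.006,60],
    [125,4.5,1,-0.025,0,0.006,60],
    [132,4.5,1,-0.025,0,0.006,60],
    [134,4.5,1,-0.025,0,0.006,60],
    [134,4.5,1,-0.025,0,0.006,60]
  ]
}}

```text
time_s: 17.37
ee_pos: [0.616, 0.2086, 0.0809]
ee_rot: [-2.876, 1.569, 2.981]
contact_force: [-0.6, -0.1, -0.1]
width: 0.0602
```

```bash
python3 - <<'E'
from h import *
c,im=shot("wrist","w18.png")
s=sense(); print(s["ee_pos"],s["contact_force"])
post_go(-.425,.08)
E
```

```text
[0.61632921 0.20862871 0.08138884] [-0.30073055  0.53395872  0.60104772]
shift [ 1.4  0.1 -0.6] rot [-0.002 -0.001 -0.   ] |rot|deg 0.1 target tcp [0.6159 0.209  0.08  ]
```

View pics/w18.png

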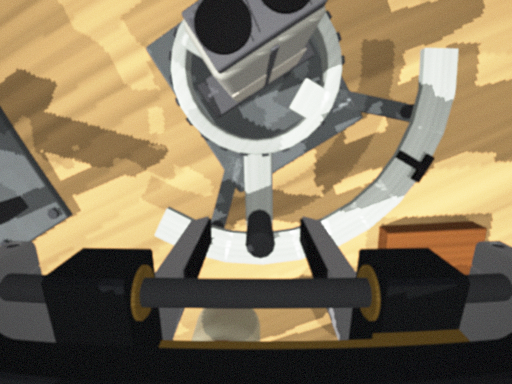

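The post, at (260,232), is between the fingers. Closing gently.

Request:
{"method": "apply_moves", "body": {
  "targets": [
    [0,0,0,0,0,0,40],
    [0,0,0,0,0,0,25],
    [0,0,0,0,0,0,12],
    [0,0,0,0,0,0,12],
    [0,0,0,0,0,0,12],
    [0,0,0,0,0,0,12],
    [0,0,0,0,0,0,12],
    [0,0,0,0,0,0,12]
  ],
  "grip_force": 10
}}

```text
time_s: 18.08
ee_pos: [0.6161, 0.2085, 0.0802]
ee_rot: [-2.786, 1.569, 3.07]
contact_force: [1.8, 2.0, 0.1]
width: 0.018
```

```bash
python3 - <<'E'
from h import *
c,im=shot("wrist","w19.png")
s=sense(); p=s["ee_pos"]; d=p[:2]-np.array(HOLD[:2]); print(p,s["contact_force"],s["width"],np.hypot(*d),np.arctan2(d[1],d[0]))
for k in (-.3,-.2,-.1,0,.1,.2,.3,.4,.5,.6,.665): post_go(k,.0805)
E
```

```text
[0.6161069  0.20851807 0.08024483] [1.69877908 0.1736154  0.04248007] 0.01789045577889966 0.10542765161179979 -0.42824985982398683
shift [-0.3 13.4 -1.3] rot [-0.127 -0.002  0.001] |rot|deg 7.3 target tcp [0.6205 0.2213 0.0805]
shift [-0.3 23.8 -3.1] rot [-0.227 -0.002  0.001] |rot|deg 13.0 target tcp [0.6231 0.2314 0.0805]
shift [-0.3 33.9 -6. ] rot [-0.327 -0.002  0.   ] |rot|deg 18.7 target tcp [0.6247 0.2418 0.0805]
shift [-0.3 43.6 -9.9] rot [-0.427 -0.002  0.   ] |rot|deg 24.5 target tcp [0.6252 0.2523 0.0805]
shift [ -0.3  52.9 -14.7] rot [-0.527 -0.002  0.   ] |rot|deg 30.2 target tcp [0.6247 0.2628 0.0805]
shift [ -0.3  61.7 -20.4] rot [-0.627 -0.002  0.   ] |rot|deg 35.9 target tcp [0.6231 0.2732 0.0805]
shift [ -0.3  69.9 -27. ] rot [-0.727 -0.002 -0.   ] |rot|deg 41.7 target tcp [0.6205 0.2833 0.0805]
shift [ -0.2  77.4 -34.3] rot [-0.827 -0.002 -0.   ] |rot|deg 47.4 target tcp [0.6169 0.2932 0.0805]
shift [ -0.2  84.1 -42.4] rot [-0.927 -0.002 -0.   ] |rot|deg 53.1 target tcp [0.6123 0.3026 0.0805]
shift [ -0.2  90.  -51.1] rot [-1.027 -0.002 -0.   ] |rot|deg 58.9 target tcp [0.6069 0.3116 0.0805]
shift [ -0.2  93.3 -57.1] rot [-1.092 -0.002 -0.   ] |rot|deg 62.6 target tcp [0.6028 0.3171 0.0805]
```

View pics/w19.png

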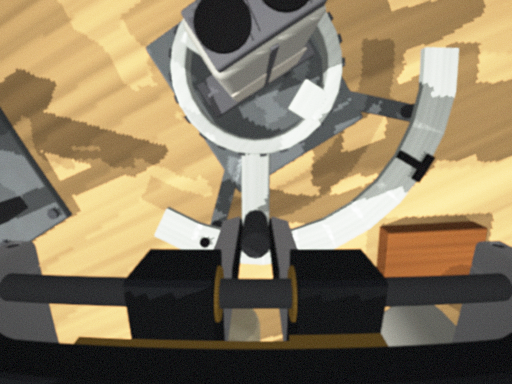

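The post is held (opening 17.9 mm). Swinging round the arc.

Request:
{"method": "apply_moves", "body": {
  "targets": [
    [0,7,-0.4,-0.065,0,0,12],
    [0,13.4,-1.3,-0.127,0,0,12],
    [0,18.7,-2.1,-0.177,0,0,12],
    [0,23.8,-3.1,-0.227,0,0,12],
    [0,28.9,-4.5,-0.277,0,0,12],
    [0,33.9,-6,-0.327,0,0,12],
    [0,38.8,-7.9,-0.377,0,0,12],
    [0,43.6,-9.9,-0.427,0,0,12],
    [0,48.3,-12.2,-0.477,0,0,12],
    [0,52.9,-14.7,-0.527,0,0,12],
    [0,52.9,-14.7,-0.527,0,0,12]
  ]
}}

```text
time_s: 19.05
ee_pos: [0.6252, 0.2632, 0.0803]
ee_rot: [2.892, 1.57, 2.996]
contact_force: [6.3, 2.2, -1.4]
width: 0.018
```

```bash
python3 - <<'E'
from h import *
c,im=shot("wrist","w20.png")
s=sense(); p=s["ee_pos"]; d=p[:2]-np.array(HOLD[:2]); print(p,s["contact_force"],s["width"],np.hypot(*d),np.arctan2(d[1],d[0]),s["q"].round(2))
for k in (.15,.2,.25,.3,.35,.4,.45,.5,.55,.6,.665): post_go(k,.0805)
E
```

```text
[0.62524214 0.26296043 0.08028869] [ 7.12875716  2.30148642 -2.92555034] 0.017496945716832888 0.10558170278196555 0.10114086340191487 [-0.68  0.66  0.34  1.57 -0.25  0.95  1.42]
shift [-0.2  5.1 -0.7] rot [-0.049 -0.001 -0.   ] |rot|deg 2.8 target tcp [0.624  0.268  0.0805]
shift [-0.2 10.4 -1.1] rot [-0.099 -0.001 -0.001] |rot|deg 5.7 target tcp [0.6231 0.2732 0.0805]
shift [-0.2 15.6 -1.7] rot [-0.149 -0.001 -0.001] |rot|deg 8.5 target tcp [0.6219 0.2783 0.0805]
shift [-0.2 20.7 -2.7] rot [-0.199 -0.001 -0.001] |rot|deg 11.4 target tcp [0.6205 0.2833 0.0805]
shift [-0.2 25.9 -3.8] rot [-0.249 -0.001 -0.001] |rot|deg 14.3 target tcp [0.6188 0.2883 0.0805]
shift [-0.2 30.9 -5.2] rot [-0.299 -0.001 -0.001] |rot|deg 17.1 target tcp [0.6169 0.2932 0.0805]
shift [-0.2 35.9 -6.9] rot [-0.349 -0.001 -0.001] |rot|deg 20.0 target tcp [0.6147 0.298  0.0805]
shift [-0.2 40.8 -8.8] rot [-0.399 -0.001 -0.001] |rot|deg 22.9 target tcp [0.6123 0.3026 0.0805]
shift [ -0.2  45.6 -11. ] rot [-0.449 -0.001 -0.001] |rot|deg 25.7 target tcp [0.6097 0.3072 0.0805]
shift [ -0.2  50.2 -13.4] rot [-0.499 -0.001 -0.001] |rot|deg 28.6 target tcp [0.6069 0.3116 0.0805]
shift [ -0.2  56.1 -16.8] rot [-0.564 -0.001 -0.001] |rot|deg 32.3 target tcp [0.6028 0.3171 0.0805]
```

View pics/w20.png

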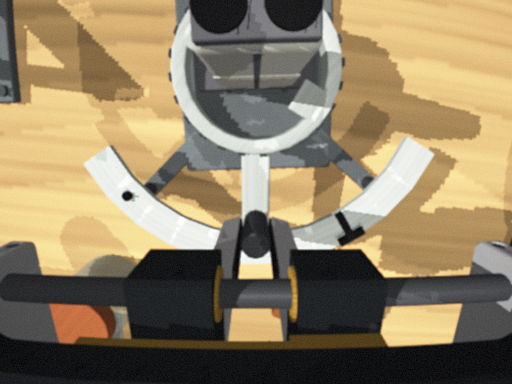

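The lever follows and the T is at (345,228). Finishing the swing.

Request:
{"method": "apply_moves", "body": {
  "targets": [
    [0,5.1,-0.5,-0.049,0,0,12],
    [0,10.4,-1,-0.099,0,0,12],
    [0,15.6,-1.6,-0.149,0,0,12],
    [0,20.7,-2.5,-0.199,0,0,12],
    [0,25.9,-3.6,-0.249,0,0,12],
    [0,30.9,-5,-0.299,0,0,12],
    [0,35.9,-6.7,-0.349,0,0,12],
    [0,40.8,-8.6,-0.399,0,0,12],
    [0,45.6,-10.8,-0.449,0,0,12],
    [0,50.2,-13.2,-0.499,0,0,12],
    [0,56.1,-16.6,-0.564,0,0,12],
    [0,56.1,-16.6,-0.564,0,0,12]
  ]
}}

```text
time_s: 20.1
ee_pos: [0.6025, 0.3183, 0.0803]
ee_rot: [1.641, 1.569, 2.311]
contact_force: [5.4, 6.8, -1.9]
width: 0.018
```

```bash
python3 - <<'E'
from h import *
c,im=shot("wrist","w21.png"); crop(im,180,120,330,260,5,"w21c.png")
s=sense(); p=s["ee_pos"]; d=p[:2]-np.array(HOLD[:2]); print(p,s["contact_force"],s["width"],np.hypot(*d),np.arctan2(d[1],d[0]),s["q"].round(2))
print(proj(c,[[p[0],p[1],.109]]))
E
```

```text
[0.60263203 0.31808586 0.08030257] [ 6.2280036   7.59784142 -4.22689943] 0.017610687850230265 0.1054647721041314 0.6735580492947818 [-0.67  0.65  0.2   1.56 -0.15  0.94  1.82]
[[253.97228702 247.73129937]]
```

View pics/w21c.png

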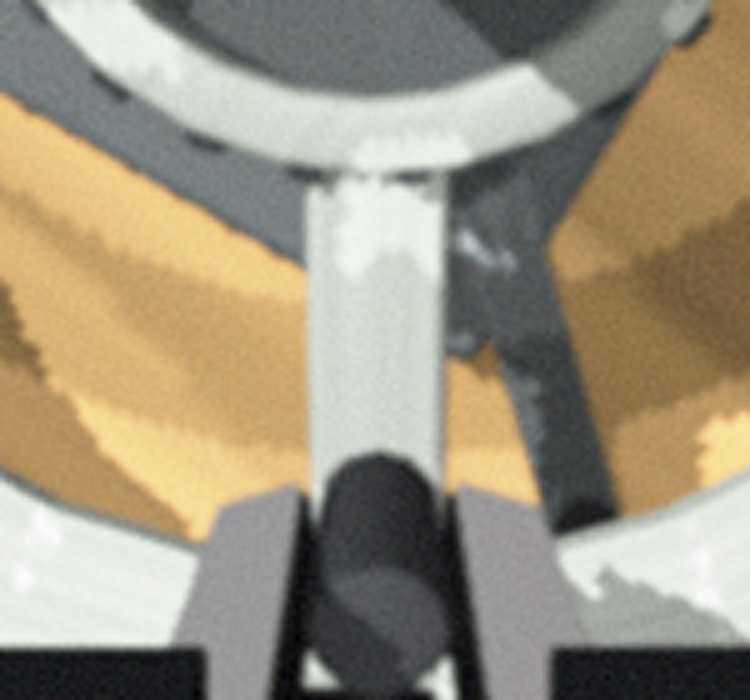

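The lever is at 0.674 rad in the world frame; the T measures 0.66–0.68. Releasing and lifting.

Request:
{"method": "apply_moves", "body": {
  "targets": [
    [0,0,0.5,0,0,0,20],
    [0,0,0.5,0,0,0,30],
    [0,0,0.5,0,0,0,50],
    [0,0,0.5,0,0,0,50],
    [0,0,0.5,0,0,0,50],
    [0,0,0.5,0,0,0,50],
    [-20,0,0.5,0,0,0,50],
    [-55,0,0.5,0,0,0,50],
    [-95,0,0.5,0,0,0,50],
    [-130,0,0.5,0,0,0,50],
    [-150,0,0.5,0,0,0,50],
    [-150,0,0.5,0,0,0,50]
  ]
}}

```text
time_s: 21.15
ee_pos: [0.6048, 0.3177, 0.2355]
ee_rot: [0.169, 1.566, 0.833]
contact_force: [0.7, 0.3, -0.1]
width: 0.0501
```

```bash
python3 - <<'E'
from h import *
c,im=shot("wrist","w22.png"); crop(im,150,10,350,160,4,"w22c.png"); cs,ims=shot("scene","s22.png"); crop(ims,270,130,370,210,8,"s22c.png")
s=sense(); print(s["ee_pos"],s["time_s"],s["width"])
E
```

```text
[0.60319579 0.31704453 0.23050067] 21.25 0.049607950509032446
```

View pics/w22.png

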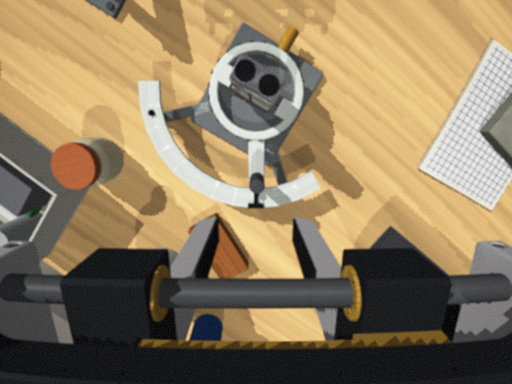

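View pics/s22c.png

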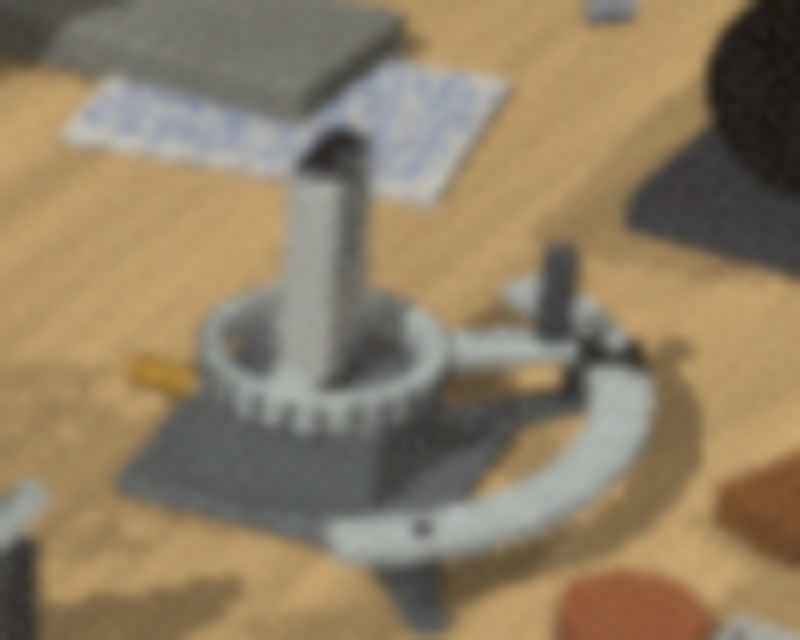

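View pics/w22c.png

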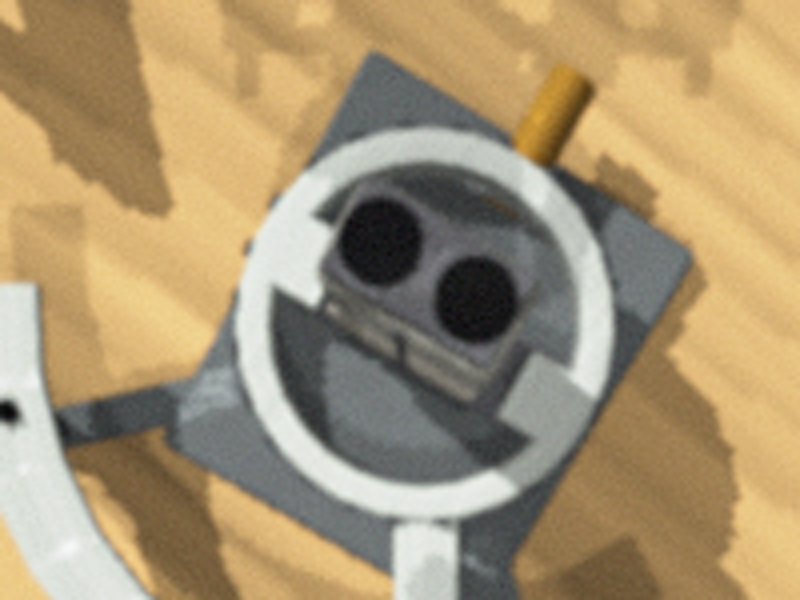

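```bash
python3 - <<'E'
from h import *
im=cv2.imread("pics/w22.png"); crop(im,220,130,300,220,8,"w22d.png")
E
```

```text
(no output)
```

View pics/w22d.png

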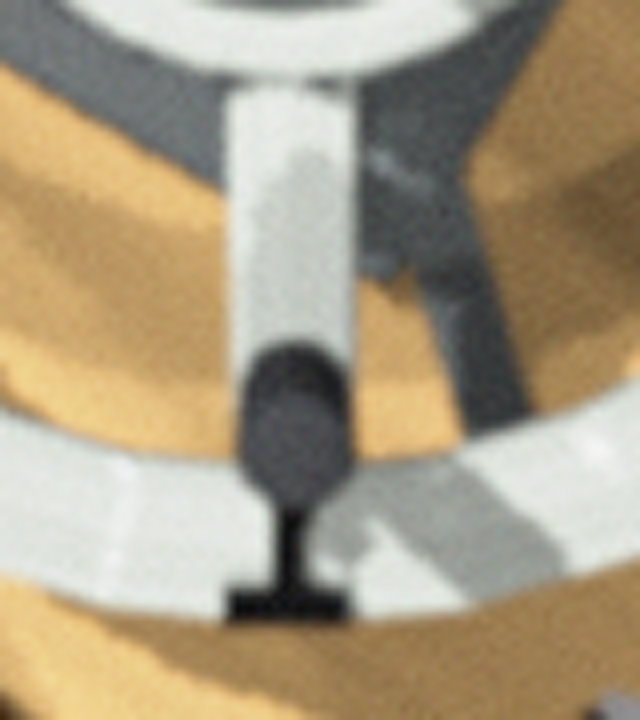

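The post and lever arm (x≈294) line up with the T (x≈289), and the tabs lie over the wings. Last check: compare the bystanders before and after, then hand in.

```bash
python3 - <<'E'
from h import *
a=cv2.imread("pics/scene0.png").astype(int); b=cv2.imread("pics/s22.png").astype(int)
for n,(x0,y0,x1,y1) in dict(jar=(335,198,362,222),gauge=(285,252,322,280),offcut=(358,180,388,204),squeeze=(250,284,276,328)).items():
    print(n,np.abs(a-b)[y0:y1,x0:x1].mean().round(2))
s=sense(); print(s["contact_force"],s["dq"].round(3),s["time_s"])
job_done()
E
```

```text
jar 1.78
gauge 1.89
offcut 1.91
squeeze 2.3
[ 0.24021365  0.17590521 -1.28826647] [-0.     0.028 -0.007  0.029 -0.002 -0.009  0.001] 21.25
the job is handed in; nothing more can be done
```

The cartridge is seated upright in the dispenser base and the lever is at the locked mark. I handed the job in at about 21 s of the 72 s allowed.

- **Pick and rest:** I took the 146 mm cartridge (measured 146.5 mm long, wings 79 mm) and laid it nose-down on the rest. I let go and it slid home. It lay about 2 mm to the left of the predicted spot (as the robot sees it), within the cheeks' slack.
- **Seat:** I regripped it, stood it in the slot and pushed until it touched the seat. Contact came at tool height 103.7 mm against 104.0 mm expected, with about 22 N at the wrist. After release it stood upright, with no lean visible in the scene camera.
- **Lock:** I gripped the post, swung it to 0.674 rad in the world frame and let go. That is about 1.41 on the collar joint. The last wrist picture shows the lever lined up with the T and the tabs over the wings.
- **Bystanders:** the jar, gauge, offcut and squeeze bottle look unchanged in the scene camera before and after (only noise-level differences). The gripper ended about 12 cm above the post, touching nothing.

**Disagreements:** the two views of the post's starting angle differed by about 0.05 rad, and the T's angle read 0.66 to 0.68 rad across views. Neither affected the result, because the jaws were opened wide enough to cover the difference. No check failed.

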